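Carry the pivoted ink bottle to the refill dock

TASK

Lift the pivoting ink bottle stand out of the grey dock by its orange handle, hold it in the air with the bottle's foot over the white drip mat for five seconds, then set it down square in the blue dock, with the foot between the dock's rails as it was in the grey one, and let go. The bottle is top-heavy and its weak spring cannot hold it up: keep it upright by correcting the stand all the time, never let it tip over, never touch the bottle itself, do not touch the mat, and leave everything else where it is.

Things in the scene. Friction and masses are not known exactly. Their poses are not given: they have to be found in the camera images.
- stand: Loose stand, 0.6 kg: dark slab 125 x 160 x 22 mm (x -225 to -100 mm, towards the robot), two skids 10 mm high at y +-72 mm reaching to x +50 mm, aluminium post at x -50 mm (top at 155 mm) with the hinge pin. Origin: on its underside, straight below the upright bottle's axis; x from the handle to the bottle, along the pin; z up. With the bottle its centre of mass is at x about -100 mm.
- handle (a point): Grip point of the orange upright handle, a block 36 mm along the stand's x, 22 mm along y, from 22 to 122 mm above the stand's underside. The point is 27 mm below its top, at (-125, 0, 95) mm in the stand's frame. Grip from above, closing along y, with about 80 N.
- pivot (a joint): Bottle's tilt relative to the stand about the stand's +x (rad): 0 in line, positive = head towards the stand's -y; stops at +-0.42. Almost no friction; spring 0.030 Nm/rad to 0, damping 0.002 Nms/rad, both relative to the stand. Gravity (nominal 0.039 Nm/rad) beats the spring: it falls slowly, time constant 0.5 to 1 s. Tilting the stand about x pulls the bottle the same way through the spring.
- hinge_pin (a point): Point on the bottle's axis where the hinge pin crosses it, 145 mm above the stand's underside at the stand's x = y = 0; axes as the stand's. Nominal bottle with collar: 0.30 kg (varies by 8 percent), centre of mass 13 mm above the pin, moment of inertia about the pin 0.0028 kg m2.
- bottle: Ink bottle fixed in the pivoting collar: teal tube 48 mm diameter with a white label, steel foot 56 mm diameter 30 mm high, black head 56 mm diameter, 255 mm long in all plus a 12 mm white nozzle. Its origin lies on the hinge pin; its z is the bottle's axis (up). Do not touch.
- bottle_foot (a point): Centre of the underside of the bottle's steel foot, 125 mm below the pin, so 20 mm above the stand's underside when upright.
- bottle_head (a point): Top of the black head, 130 mm above the pin.
- grey_dock: Fixed grey dock, the start. Floor plate 10 mm thick, x -235 to +65 mm, y +-100 mm. Two rails 60 mm long in x, inner faces 70 mm apart, 55 mm high, flaring above that to 67 mm: 7 mm free either side of the foot, so a docked bottle leans up to 0.07 rad. Origin: on the table midway between the rails, below the docked bottle; axes as the docked stand's. Lifted 60 mm the foot is clear.
- blue_dock: Fixed blue dock, the destination, same shape and origin as the grey dock. Set down, the stand's origin is 10 mm above the dock's origin, axes parallel.
- drip_mat: White absorbent mat with an ink stain on the counter between the docks, 150 x 120 x 4 mm, fixed. Origin: centre of its underside.
- spray_bottle: Clear cleaner spray bottle with blue cap, 70 mm diameter, 190 mm high, bystander beyond the docks. Origin: centre of its underside.
- cartridge_a: Black ink cartridge 60 x 32 x 45 mm, bystander. Origin: centre of its underside.
- cartridge_b: Black ink cartridge 60 x 32 x 45 mm, bystander. Origin: centre of its underside.
- tape_roll: Red roll of tape, 90 mm diameter, 24 mm high, lying flat, bystander. Origin: centre of its underside.
- syringe: Teal refill syringe lying flat, 120 mm long, 22 mm thick, bystander. Origin: underside, middle of its length.
- screwdriver: Screwdriver lying flat on the left, bystander. Origin: about the middle of its length, underside.

How it is judged:
On the way, in this order (a step that is already met when the one before it is completed fails the run):
1. the stand has been lifted out of the grey dock (z of stand in the frame of grey_dock above 0.05 m and angle between bottle's own z axis and vertical below 0.3 rad), for 0.1 s.
2. the stand is held in the air with the bottle's foot over the drip mat, bottle upright within 0.12 rad, for 4 s (horizontal distance between bottle_foot and drip_mat below 0.05 m and height (world z) of bottle_foot above 0.02 m and angle between bottle's own z axis and vertical below 0.12 rad), for 4 s.
At the end, for the whole second after the job is handed in: The stand rests flat on the blue dock's floor, within 15 mm of its place and 0.12 rad of square, the bottle upright within 0.12 rad between the rails, everything released and at rest (horizontal distance between stand and blue_dock below 0.015 m and z of stand in the frame of blue_dock below 0.014 m and angle between the x axis of stand and the x axis of blue_dock, either way round below 0.12 rad and angle between stand's own z axis and vertical below 0.05 rad and angle between bottle's own z axis and vertical below 0.12 rad and linear speed of stand below 0.02 m/s and angular speed of bottle below 0.15 rad/s); the robot touches nothing.
It fails at once if the bottle tips over (more than 0.3 rad from upright) (angle between bottle's own z axis and vertical above 0.3 rad).
It fails at once if the robot touches the bottle (contact force between any of the fingers, the arm and bottle above 0.5 N).
It fails at once if the stand or the bottle touches the drip mat (contact force between any of stand, bottle and drip_mat above 0.3 N).
It fails at once if a bystander is moved by more than 20 mm (distance of any of spray_bottle, cartridge_a, cartridge_b, tape_roll, syringe, screwdriver from where it was at the start of the episode above 0.02 m).
It also fails if it takes over 61 s, if anything falls off the work surface, if the arm or the gripper's body presses on something with over 40 N, if the wrist force passes 120 N, or if a joint passes its speed limit or range.

ROBOT

A 7-joint arm with a two-finger parallel gripper is mounted at the origin on the work surface. World frame = base frame: x ahead of the robot, y to its left, z up, the work surface at z = 0. Lengths are in m, angles in rad, forces in N, time in s.
With the tool pointing down it reaches from about 0.425 to 0.925 m from the base axis. Payload 6.8 kg.
Tool frame: the origin (TCP) lies at the very end of the fingers, on their centre line; the grasp point (between the pads) lies 19 mm behind it (grip_point_offset is the distance from the TCP to the grasp point, in m); z points along the fingers, y is the line along which they close (so a half turn about z gives the same grasp; the last joint's range is limited). The gripper opens to 85 mm and grips with 20 to 120 N. Pads are 22 mm wide; open, the fingers measure 114 mm over their backs; the gripper's body (76 mm by 85 mm) begins 54 mm behind the grasp point. The pads swing forward as they close: fully open they stand 13 mm farther back than shut.
Start: joints at [-1.231, 0.477, 0.022, 1.555, -0.011, 1.109, -0.083], TCP at [0.292, 0.608, 0.231] pointing down, gripper open.
Joint ranges: [-2.96, 2.96], [-0.34, 2.1], [-1.41, 1.46], [0.24, 2.44], [-1.37, 4.51], [0.17, 1.92], [-2.96, 2.96]. Speed limits (rad/s): [2.39, 2.39, 3.14, 3.14, 3.14, 3.14, 3.14].

INTERFACE

Orientations are given as a unit quaternion [w, x, y, z].
In Python, from station import * gives the robot as it stands.
- The arm moves only by the tool carry_out, never from a script. Its argument "rows" is text: rows parted by semicolons, each of 4 numbers parted by spaces: the shift along the world's x, y, z in mm, then the turn about the world's z in degrees. In form: dx dy dz yaw; .... A call has 1 to 10 rows; each row shifts and turns the commanded pose from where the row before left it; what a row does not reach is not made up. A row lasts 1/8 s, in which the tool goes at most 62.5 mm and 10.7 degrees, less where a joint would pass 70% of its speed; a pose out of reach is approached as far as the arm can. A call is refused whole if a number of a shift passes 62.5 or a number of a turn 10.7, either way. A call with a gripper value outside its range is refused whole. "claw" is the finger opening in mm, from 0 to 85.4, set as the call begins (left out, the last holds). The fingers move at their own pace and stop on an object; "force" is the grip in N (left out, the last holds). Time passes only in rows, so rows that do not move let the fingers close. It gives the time, the measured TCP pose, the force, the opening and the grip force at its end, in the units of the state.
- get_obs(): the state, without advancing time (a new reading comes with each control period).
- read_camera(name): name is "scene" or "top" or "wrist"; returns a dict with "img" (400x640x3 uint8, blue, green, red), "fov_y" (degrees; the focal length in pixels is half the picture's height over the tangent of half this angle, whatever the lens; pixels are square), "cx", "cy" (the principal point, pixels), "world_to_cam" (4x4, takes a point from world to camera coordinates). Camera axes: x right, y up, looking along -z (the intrinsics and any distortion apply to the point x, -y, -z); pixel columns grow to the right and rows downward; lengths in m; the calibration is good to about 2 mm. A picture is of the moment at which its call begins. There is no depth.
- hand_in(): hands the job in; it is judged then, once.
Trained networks look in the newest picture that a camera, given by its name, has taken for a name from the list of things; names that differ only in an ending like _2 or _b are one class to them, and where a whole thing is asked for, a point or a joint stands for the part that bears it (a point fixed in the world has none). Each returns a list of dicts, best first, with "confidence" (0 to 1); they miss things now and then, are a little off and sometimes report something else, mostly with a low value. They report only what shows in the picture. A call takes as long as a camera call.
- recognise(camera, thing): "centre" ([column, row] in pixels, amid what is visible of it).
- outline_of(camera, thing): "pixels" (400x640 bool, what is visible of it) and "centre" ([column, row] in pixels, amid what is visible of it).
- place_of(camera, thing): "centre" ([column, row] in pixels: a listed point, or the origin of a listed thing).
The state is a dict: "t": time; "q": joint angles; "joint_vel": joint speeds; "joint_torque": joint torques, N m; "eef_pos": TCP position; "tool_rot": TCP orientation; "contact_force": force on the tool from outside, world axes, zero at the start; "torque": the same for the moment, N m; "gripper_width": opening from 0.0 (shut) to 1.0 (fully open); "grasp_force": force on a finger pad.
Only numpy, scipy, OpenCV 4.12 (cv2) and the standard library are available. Lean on these libraries where they do the work, as an engineer would, in place of code of your own. Each camera call takes 0.05 s, during which the arm holds its last target. There are 200 camera calls.

## Working session

There is one attempt and no reset: what is moved stays moved. The work goes in short steps, Python scripts to look and compute and a tool call to move; the robot and the scene stay as the last step left them, time stands still between calls to the robot, and variables do not carry over. Pictures are saved under pics/ and viewed, at most 10 in all, crops included, and the job is handed in when it is done.

Besides the shell and the picture viewer there is one more tool, called after ">>>" as a command line: name --argument value ..., lists and objects as JSON in quotes. carry_out: Moves the arm, as the interface text tells. Its arguments: {"type":"object","properties":{"rows":{"type":"string"},"claw":{"type":"number"},"force":{"type":"number"}},"required":["rows"]}

```bash
ls; mkdir -p pics
cat > h.py <<'E'
from station import *
import numpy as np, cv2
def proj_ray(c,px):
    f=200/np.tan(np.radians(c["fov_y"])/2)
    M=np.array(c["world_to_cam"]); R=M[:3,:3]; t=M[:3,3]
    d=np.array([(px[0]-c["cx"])/f,-(px[1]-c["cy"])/f,-1.])
    return -R.T@t, R.T@d
def at_z(c,px,z):
    o,d=proj_ray(c,px); return o+d*(z-o[2])/d[2]
def pix(c,P):
    f=200/np.tan(np.radians(c["fov_y"])/2)
    M=np.array(c["world_to_cam"]); p=M[:3,:3]@np.array(P)+M[:3,3]
    return np.array([c["cx"]+f*p[0]/-p[2], c["cy"]-f*p[1]/-p[2]])
E
python3 - <<'E'
from h import *
o=get_obs(); print(o)
for n in ["scene","top"]:
    c=read_camera(n); cv2.imwrite(f"pics/{n}0.png",c["img"])
    print(n,{k:(np.round(v,4).tolist() if k!='img' else 0) for k,v in c.items()})
    for th,z in [("handle",.105),("hinge_pin",.155),("bottle_foot",.03),("bottle_head",.285),("grey_dock",0),("blue_dock",0),("drip_mat",0),("stand",.01),("spray_bottle",0)]:
        for r in place_of(n,th)[:2]: print(th,np.round(r["centre"],1),round(r["confidence"],2),np.round(at_z(c,r["centre"],z),4))
E
```

```text
pics
{'t': 0.0, 'q': array([-1.23112793,  0.4778086 ,  0.0223312 ,  1.55644974, -0.01154576,
        1.10928296, -0.08310078]), 'joint_vel': array([-0.00063823, -0.0001315 , -0.00126809, -0.00063484, -0.00073373,
        0.00079085, -0.00142608]), 'joint_torque': array([-1.46516404e-04, -5.96459234e+01,  1.60778258e+00, -2.81176096e+01,
        1.25245628e-02,  9.57439392e-03, -7.10481615e-06]), 'eef_pos': array([0.29198618, 0.60792695, 0.23032056]), 'tool_rot': array([-1.57641461e-04,  2.22014549e-01,  9.75042927e-01, -8.96999579e-04]), 'contact_force': array([ 0.42231631, -0.57014467,  0.67365548]), 'torque': array([ 0.00913324, -0.02908817,  0.00921509]), 'grasp_force': 0.0, 'gripper_width': 0.9995461082655459}
scene {'img': 0, 'fov_y': 46.2771, 'cx': 312.9532, 'cy': 205.4794, 'world_to_cam': [[0.8084, 0.5887, -0.0011, -0.5452], [-0.5003, 0.688, 0.5257, 0.1543], [0.3102, -0.4244, 0.8507, -1.7451], [0.0, 0.0, 0.0, 1.0]]}
handle [214.2 244.7] 0.84 [ 0.4225 -0.174   0.105 ]
hinge_pin [339.  281.6] 0.72 [ 0.8142 -0.0657  0.155 ]
hinge_pin [242.8 267.4] 0.64 [ 0.564  -0.1934  0.155 ]
b
[... 862 characters left out ...]
 [-0.0594, -0.0102, 0.9982, -1.3512], [0.0, 0.0, 0.0, 1.0]]}
handle [419.8 259.7] 0.68 [ 0.4407 -0.1732  0.105 ]
hinge_pin [429.1 210.2] 0.69 [ 0.5643 -0.1896  0.155 ]
hinge_pin [267.2 151.3] 0.27 [0.7145 0.2057 0.155 ]
bottle_foot [421.8 209.7] 0.61 [ 0.569  -0.1955  0.03  ]
bottle_head [440.1 209.6] 0.58 [ 0.562 -0.187  0.285]
grey_dock [414.6 211.9] 0.85 [ 0.5639 -0.1813  0.    ]
grey_dock [189.  251.8] 0.31 [0.4617 0.4409 0.    ]
blue_dock [273.1 208.1] 0.96 [0.5792 0.2084 0.    ]
drip_mat [350.8 198. ] 0.77 [ 0.6044 -0.0065  0.    ]
stand [415.8 209.5] 0.97 [ 0.5702 -0.183   0.01  ]
stand [441.6 208.8] 0.62 [ 0.5713 -0.2534  0.01  ]
spray_bottle [267.4 145.6] 0.86 [0.7533 0.2232 0.    ]
```

View pics/scene0.png

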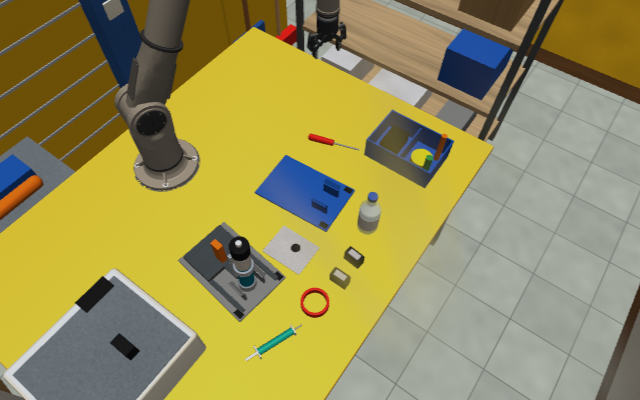

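View pics/top0.png

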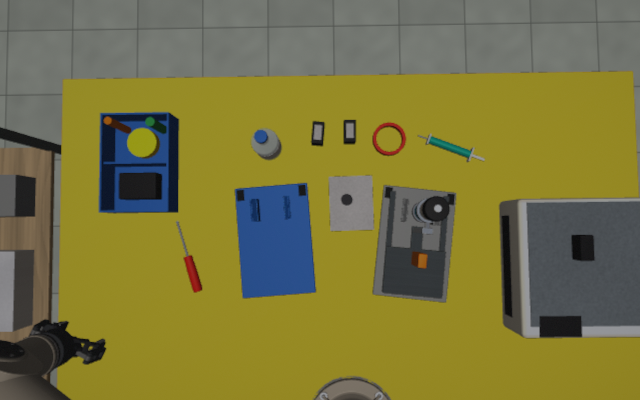

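The pictures show the grey dock with stand at about (415,243) in the top view, with its bottle head at (435,208). The blue dock is at (275,240), the mat at (351,203), and the gripper is at lower left. Next I fit the dock poses by their outlines.

```bash
cat >> h.py <<'E'
from scipy.optimize import minimize
def box(x,y,a,x0,x1,y0,y1,z):
    P=np.array([[x0,y0],[x1,y0],[x1,y1],[x0,y1]]); c,s=np.cos(a),np.sin(a)
    return np.c_[P@np.array([[c,s],[-s,c]])+[x,y],np.full(4,z)]
def fit(c,mask,g,dims,z):
    S=4
    m=cv2.resize(mask.astype(np.float32),None,fx=S,fy=S,interpolation=cv2.INTER_LINEAR)
    def cost(v):
        q=np.array([pix(c,P) for P in box(*v,*dims,z)])
        im=np.zeros(m.shape,np.float32); cv2.fillPoly(im,[np.round(((q+.5)*S-.5)*16).astype(np.int32)],1.,shift=4)
        return np.abs(im-m).sum()/S/S
    r=minimize(cost,g,method="Nelder-Mead",options=dict(initial_simplex=np.array([g]+[np.add(g,d) for d in np.diag([.015,.015,.08])]),xatol=1e-5,fatol=.1,maxiter=250))
    return r.x,r.fun
E
python3 - <<'E'
from h import *
np.set_printoptions(suppress=True,precision=4)
for n in ["top","scene"]:
    c=read_camera(n); M={}
    for th in ["blue_dock","grey_dock","stand","bottle","drip_mat","handle"]:
        o=outline_of(n,th)
        M[th]=o[0]["pixels"]; print(n,th,[(round(r["confidence"],2),int(r["pixels"].sum())) for r in o[:2]])
    D=(-.235,.065,-.1,.1)
    print("blue",*fit(c,M["blue_dock"],[.579,.21,0.05],D,.01))
    g=(M["grey_dock"]|M["stand"]|M["bottle"]).astype(np.uint8)
    g=cv2.morphologyEx(g,cv2.MORPH_CLOSE,np.ones((5,5)))
    print("grey",*fit(c,g,[.566,-.18,-0.08],D,.01))
    print("mat",*fit(c,M["drip_mat"],[.603,-.005,0.],(-.075,.075,-.06,.06),.004),*fit(c,M["drip_mat"],[.603,-.005,0.],(-.06,.06,-.075,.075),.004))
    np.savez(f"m_{n}.npz",**M)
    for th,z in [("spray_bottle",0),("cartridge_a",0),("tape_roll",0),("screwdriver",0)]:
        for r in place_of(n,th)[:2]: print(th,round(r["confidence"],2),at_z(c,r["centre"],z)[:2])
E
```

```text
top blue_dock [(0.58, 7999)]
top grey_dock [(0.79, 3365)]
top stand [(0.82, 4835)]Traceback (most recent call last):
  File "<stdin>", line 7, in <module>
IndexError: list index out of range
```

Run:
```python
from h import *
np.set_printoptions(suppress=True,precision=4)
for n in ["top","scene"]:
    c=read_camera(n); M={}
    for th in ["blue_dock","grey_dock","stand","drip_mat","handle"]:
        o=outline_of(n,th) or outline_of(n,th)
        if o: M[th]=o[0]["pixels"]; print(n,th,[(round(r["confidence"],2),int(r["pixels"].sum())) for r in o[:2]])
    D=(-.235,.065,-.1,.1)
    if "blue_dock" in M: print("blue",*fit(c,M["blue_dock"],[.579,.21,0.05],D,.01))
    g=sum(M[k].astype(np.uint8) for k in ("grey_dock","stand") if k in M)>0
    g=cv2.morphologyEx(g.astype(np.uint8),cv2.MORPH_CLOSE,np.ones((9,9)))
    print("grey",*fit(c,g,[.566,-.18,-0.08],D,.01))
    if "drip_mat" in M: print("mat",*fit(c,M["drip_mat"],[.603,-.005,0.],(-.075,.075,-.06,.06),.004),*fit(c,M["drip_mat"],[.603,-.005,0.],(-.06,.06,-.075,.075),.004))
    np.savez(f"m_{n}.npz",**M)
    for th,z in [("spray_bottle",0),("tape_roll",0),("screwdriver",0)]:
        for r in place_of(n,th)[:1]: print(th,round(r["confidence"],2),at_z(c,r["centre"],z)[:2])
    im=c["img"].copy()
    if n=="top": cv2.imwrite("pics/crop_grey.png",cv2.resize(im[170:320,360:470],None,fx=4,fy=4,interpolation=cv2.INTER_CUBIC))
```

```text
top blue_dock [(0.76, 8036)]
top grey_dock [(0.66, 3662), (0.21, 397)]
top stand [(0.73, 4718)]
top drip_mat [(0.83, 2462)]
top handle [(0.77, 4578)]
blue [0.5759 0.2113 0.0733] 175.69921875
grey [ 0.5626 -0.1858 -0.1243] 190.236328125
mat [ 0.5911 -0.0044  0.027 ] 111.9375 [0.5969 0.0012 0.0064] 927.5
spray_bottle 0.86 [0.7507 0.2185]
tape_roll 0.9 [ 0.7731 -0.1104]
screwdriver 0.83 [0.4581 0.4367]
scene blue_dock [(0.55, 4064)]
scene grey_dock [(0.78, 2259)]
scene stand [(0.92, 3121)]
scene drip_mat [(0.63, 1445), (0.33, 835)]
scene handle [(0.67, 3126), (0.35, 881)]
blue [0.5738 0.2033 0.0632] 132.740234375
grey [ 0.5614 -0.1915 -0.125 ] 154.333984375
mat [ 0.5877 -0.009   0.0261] 71.623046875 [ 0.5884 -0.0076  0.3533] 520.267578125
spray_bottle 0.73 [0.745  0.2215]
tape_roll 0.64 [ 0.7648 -0.1154]
screwdriver 0.71 [0.5764 0.2149]
```

View pics/crop_grey.png

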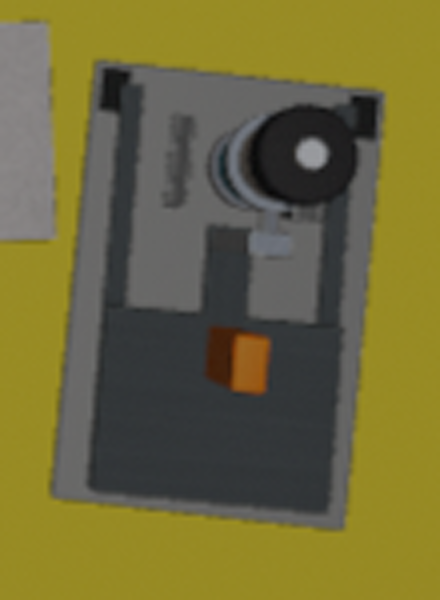

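The crop shows the plate, the slab set roughly centrally on it, the handle top at (423,261), and the bottle head at (438,208). Next I check the geometry of the wrist camera.

Run:
```python
from h import *
from scipy.spatial.transform import Rotation as Ro
np.set_printoptions(suppress=True,precision=4)
c=read_camera("wrist"); o=get_obs(); q=o["tool_rot"]
R=Ro.from_quat([q[1],q[2],q[3],q[0]]).as_matrix(); M=c["world_to_cam"]
Rc=M[:3,:3].T; pc=-Rc@M[:3,3]
print(c["fov_y"],c["cx"],c["cy"]); print("cam in tool",R.T@(pc-o["eef_pos"])); print("cam axes in tool\n",R.T@Rc); print(R)
```

```text
60.138609322070025 322.6506944929113 201.78346679828928
cam in tool [ 0.0794 -0.0012 -0.1425]
cam axes in tool
 [[ 0.0012  0.9513  0.3083]
 [ 1.     -0.0014  0.0004]
 [ 0.0008  0.3083 -0.9513]]
[[-0.9014  0.4329 -0.    ]
 [ 0.4329  0.9014  0.    ]
 [ 0.      0.     -1.    ]]
```

>>> carry_out --rows "14 -50 13 2.3;14 -50 13 2.3;14 -50 13 2.3;14 -50 13 2.3;14 -50 13 2.3;14 -50 13 2.3;12 -50 11 2.3;12 -48 11 2.5;0 0 0 0" --claw 85 --force 80

```text
t: 3.32
eef_pos: [0.4018, 0.2068, 0.3326]
tool_rot: [0.001, 0.065, 0.998, 0.001]
contact_force: [-0.5, 1.5, -0.4]
gripper_width: 0.995
grasp_force: 0.0
```

Run:
```python
from h import *
np.set_printoptions(suppress=True,precision=4)
o=get_obs(); print(o["t"],o["eef_pos"],o["tool_rot"],o["q"])
c=read_camera("wrist"); cv2.imwrite("pics/w1.png",c["img"])
r=outline_of("wrist","blue_dock"); print([(x["confidence"],x["pixels"].sum()) for x in r])
print("wrist blue",*fit(c,r[0]["pixels"],[.575,.208,0.07],(-.235,.065,-.1,.1),.01))
for r in place_of("wrist","blue_dock"): print(r["confidence"],at_z(c,r["centre"],0))
# handle/nozzle in top
c=read_camera("top"); im=c["img"].astype(int); B,G,R=im[...,0],im[...,1],im[...,2]
np.save("top_ref.npy",c["img"])
sub=im[195:220,420:450]; 
w=np.clip(sub.min(2)-110,0,None)*(np.hypot(*np.meshgrid(np.arange(420,450)-438,np.arange(195,220)-208))<6)
ys,xs=np.mgrid[195:220,420:450]; nz=np.array([(w*xs).sum(),(w*ys).sum()])/w.sum(); print("nozzle",nz,w.max())
o=(R>G+60)&(R>150)&(B<100); o[:,:400]=0;o[:,450:]=0;o[:220]=0
yy,xx=np.nonzero(o); h=np.array([xx.mean(),yy.mean()]); print("handle top",h,o.sum(),at_z(c,h,.132))
print("nozzle at z",at_z(c,nz,.155+.142))
```

```text
3.325 [0.4018 0.2068 0.3326] [0.001  0.065  0.9979 0.0007] [-0.783   0.001   0.1704  1.9362  0.      1.202   0.8281]
[(0.95, np.int64(27877)), (0.37, np.int64(18611))]
wrist blue [0.5734 0.2073 0.0749] 436.251953125
0.61 [0.5754 0.2022 0.    ]
nozzle [437.4676 208.0131] 45
handle top [423.475 261.175] 40 [ 0.4389 -0.1773  0.132 ]
nozzle at z [ 0.5652 -0.1787  0.297 ]
```

View pics/w1.png

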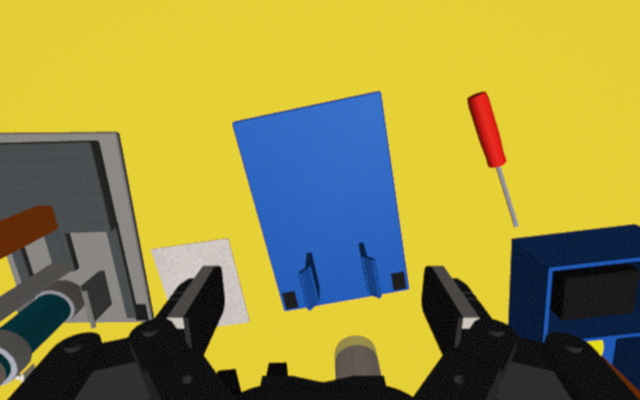

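The wrist view shows the blue dock's corners at (233,122), (380,92), (408,289), (284,309). Its rails are on the far side and free. Next I move above the handle.

>>> carry_out --rows "4 -48 -9 0;5 -48 -9 0;5 -48 -9 0;5 -48 -9 0;5 -48 -9 0;5 -48 -9 0;4 -48 -9 0;3 -45 -9 0;0 0 0 0;0 0 0 0"

```text
t: 4.78
eef_pos: [0.4367, -0.1691, 0.259]
tool_rot: [-0.001, 0.061, 0.998, 0.0]
contact_force: [0.6, 0.7, 0.8]
gripper_width: 0.998
grasp_force: 0.0
```

Run:
```python
from h import *
from scipy.spatial.transform import Rotation as Ro
np.set_printoptions(suppress=True,precision=4)
o=get_obs(); q=o["tool_rot"]; R=Ro.from_quat([q[1],q[2],q[3],q[0]]).as_matrix(); print(o["t"],o["eef_pos"],"tool y ang",np.degrees(np.arctan2(R[1,1],R[0,1])),"tilt",R[:,2])
c=read_camera("wrist"); cv2.imwrite("pics/w2.png",c["img"])
for th,z in [("handle",.105),("grey_dock",0),("stand",.01),("hinge_pin",.155)]:
    for r in place_of("wrist",th)[:2]: print(th,r["confidence"],r["centre"],at_z(c,r["centre"],z))
im=c["img"].astype(int); o=((im[...,2]>im[...,0]+60)&(im[...,2]>1.5*im[...,1])).astype(np.uint8)
n,l,s,ce=cv2.connectedComponentsWithStats(o); 
for i in np.argsort(-s[1:,4])[:3]+1: print("orange",s[i],ce[i],at_z(c,ce[i],.132))
```

```text
4.775 [ 0.4367 -0.1691  0.259 ] tool y ang 83.04711325738049 tilt [-0.001   0.0002 -1.    ]
handle 0.76 [313.6, 189.9] [ 0.4405 -0.1788  0.105 ]
grey_dock 0.77 [317.8, 262.5] [ 0.5675 -0.1924  0.    ]
stand 0.73 [319.9, 261.3] [ 0.5609 -0.1888  0.01  ]
orange [ 301  154   28   62 1551] [314.9317 185.9052] [ 0.4298 -0.1757  0.132 ]
orange [ 359  353   64   43 1072] [392.458  367.9356] [ 0.6202 -0.1241  0.132 ]
```

View pics/w2.png

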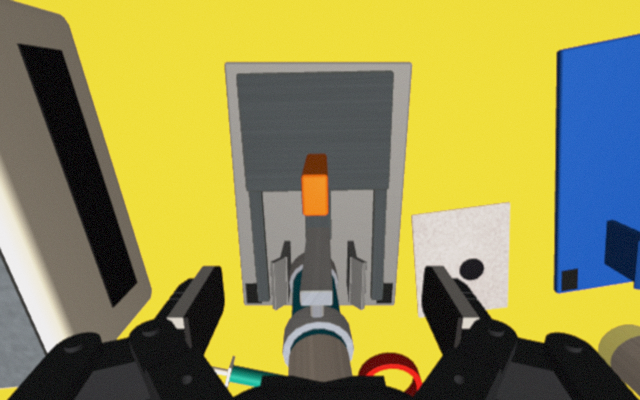

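The wrist view shows the handle top at (315,195) between the open fingers. The slab is aligned with the plate, offset about 3 px to the left. Now I refine the fits.

Run:
```python
from h import *
np.set_printoptions(suppress=True,precision=4)
c=read_camera("wrist"); im=c["img"].astype(int)
V=im[...,2]; o=((V>im[...,0]+60)&(V>1.5*im[...,1])&(V>190)); o[:,:290]=0;o[:,340:]=0;o[:140]=0;o[230:]=0
print(o.sum(),np.argwhere(o).min(0),np.argwhere(o).max(0))
print("handle top",*fit(c,o,[.44,-.175,-.12],(-.018,.018,-.011,.011),.132))
hsv=cv2.cvtColor(c["img"],cv2.COLOR_BGR2HSV)
# plate: not yellow region inside window
m=(hsv[...,1]<110); w=np.zeros_like(m); w[55:225,215:420]=1; m&=w
m[150:220,290:340]=1
def poly_edges(mask,rows):
    L=[];Rr=[]
    for r in rows:
        x=np.nonzero(mask[r])[0]; L.append((x[0]-.5,r)); Rr.append((x[-1]+.5,r))
    return np.array(L),np.array(Rr)
L,Rr=poly_edges(m,range(75,200,5))
def line(P,z):
    Q=np.array([at_z(c,p,z)[:2] for p in P]); vx,vy,x,y=cv2.fitLine(Q.astype(np.float32),cv2.DIST_HUBER,0,1e-4,1e-4).ravel(); s=np.sign(vx); return s*vx,s*vy,x,y
for P in (L,Rr):
    vx,vy,x,y=line(P,.01); print("plate edge ang",np.arctan2(vy,vx),"y at x=.44",y+(.44-x)*vy/vx)
d=(im.max(2)<100)&(im.max(2)-im.min(2)<40); 
L,Rr=poly_edges(d&(np.cumsum(np.ones_like(d),1)>228)&(np.cumsum(np.ones_like(d),1)<402),range(85,185,5)); print(L[::6,0],Rr[::6,0])
for P in (L,Rr):
    vx,vy,x,y=line(P,.032); print("slab edge ang",np.arctan2(vy,vx),"y at x=.44",y+(.44-x)*vy/vx)
```

```text
1009 [175 302] [214 327]
handle top [ 0.4383 -0.1772 -0.0817] 136.6015625
plate edge ang -0.11906095 y at x=.44 -0.27545542
plate edge ang -0.11848086 y at x=.44 -0.07612951
[237.5 239.5 242.5 245.5] [392.5 391.5 389.5 388.5]
slab edge ang -0.10561633 y at x=.44 -0.25661018
slab edge ang -0.10333227 y at x=.44 -0.0983286
```

>>> carry_out --rows "1 -4 -40 0.5;1 -4 -40 0.5;0 0 -40 0;0 0 -35 0;0 0 -18 0;0 0 0 0;0 0 0 0"

```text
t: 5.95
eef_pos: [0.439, -0.1786, 0.0871]
tool_rot: [0.001, 0.053, 0.999, -0.0]
contact_force: [0.5, 0.3, -0.2]
gripper_width: 0.996
grasp_force: 0.0
```

Run:
```python
from h import *
from scipy.spatial.transform import Rotation as Ro
np.set_printoptions(suppress=True,precision=4)
o=get_obs(); q=o["tool_rot"]; R=Ro.from_quat([q[1],q[2],q[3],q[0]]).as_matrix(); print(o["t"],o["eef_pos"],"tool y ang",np.degrees(np.arctan2(R[1,1],R[0,1])),o["contact_force"])
c=read_camera("top"); im=c["img"]; cv2.imwrite("pics/t2.png",cv2.resize(im[150:320,330:500],None,fx=3.5,fy=3.5,interpolation=cv2.INTER_CUBIC))
```

```text
5.95 [ 0.439  -0.1786  0.0871] tool y ang 83.9586227441837 [ 0.5235  0.2751 -0.1992]
```

View pics/t2.png

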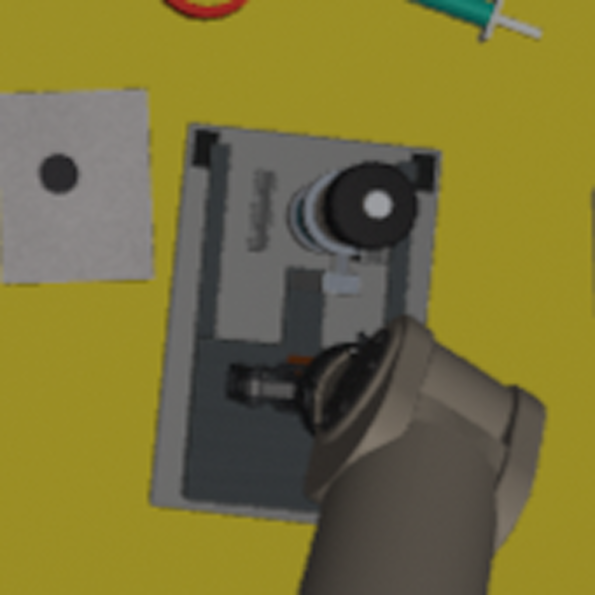

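The top view shows the fingers straddling the handle, and the bottle head with its white nozzle stays visible to the camera at crop (377,205). Closing.

>>> carry_out --rows "0 0 0 0;0 0 0 0;0 0 0 0;0 0 0 0;0 0 0 0;0 0 0 0" --claw 5 --force 80

```text
t: 6.75
eef_pos: [0.4386, -0.1776, 0.0867]
tool_rot: [0.0, 0.053, 0.999, 0.001]
contact_force: [-1.2, 3.4, 7.3]
gripper_width: 0.242
grasp_force: 78.6
```

```bash
cat > track.py <<'E'
from h import *
import json,os
from scipy.spatial.transform import Rotation as Ro
REF=np.load("top_ref.npy"); T=REF[199:218,428:447].copy(); REFN=np.array([437.47,208.01])-[428,199]
def pose():
    o=get_obs(); q=o["tool_rot"]; R=Ro.from_quat([q[1],q[2],q[3],q[0]]).as_matrix()
    yaw=np.arctan2(R[1,1],R[0,1])-np.pi/2; p=o["eef_pos"]
    ex=np.array([np.cos(yaw),np.sin(yaw),0]); ey=np.array([-ex[1],ex[0],0])
    org=p+[0,0,-.076]+.125*ex
    return o,yaw,ex,ey,org
def measure():
    o,yaw,ex,ey,org=pose()
    c=read_camera("top"); img=c["img"]
    pin=org+[0,0,.145]
    g=pix(c,pin+[0,0,.142]); x0,y0=(int(v) for v in np.round(g-[32,18])); w=img[y0:y0+37,x0:x0+65]
    s=cv2.matchTemplate(w,T,cv2.TM_CCOEFF_NORMED); _,v,_,(i,j)=cv2.minMaxLoc(s)
    def sub(a,b,d): k=a-2*b+d; return 0 if k==0 else .5*(a-d)/k
    dx=sub(s[j,i-1],s[j,i],s[j,i+1]) if 0<i<s.shape[1]-1 else 0
    dy=sub(s[j-1,i],s[j,i],s[j+1,i]) if 0<j<s.shape[0]-1 else 0
    px=np.array([x0+i+dx,y0+j+dy])+REFN
    # template centre offset -> nozzle top; solve theta: nozzle = pin +.142(-sin th ey + cos th z)
    f=lambda th: pix(c,pin+.142*(-np.sin(th)*ey+[0,0,np.cos(th)]))
    th=0.
    J=(f(.05)-f(-.05))/.1
    for _ in range(5):
        th+=J@(px-f(th))/(J@J)
    return dict(t=o["t"],th=float(th),res=float(np.linalg.norm(px-f(th))),score=float(v),p=float(org@ey),org=org.tolist(),yaw=float(yaw),z=float(o["eef_pos"][2]))
E
python3 - <<'E'
from track import *
for _ in range(3):
    m=measure(); print(m)
o=get_obs(); print(o["eef_pos"],o["gripper_width"]*85.4,o["grasp_force"],o["contact_force"])
E
```

```text
{'t': 6.75, 'th': 0.035715506985463566, 'res': 0.48516140780538536, 'score': 0.9584867358207703, 'p': -0.13065736371672237, 'org': [0.5629265573828113, -0.19075923892410696, 0.01071520926091353], 'yaw': -0.10509061685686172, 'z': 0.08671520926091353}
{'t': 6.8, 'th': 0.031928809717915285, 'res': 0.6013509510950245, 'score': 0.9548720717430115, 'p': -0.130667068216976, 'org': [0.5629137133747458, -0.19080370894332638, 0.010716929415396134], 'yaw': -0.10515247579586973, 'z': 0.08671692941539613}
{'t': 6.85, 'th': 0.029741709586102488, 'res': 0.5413470312120234, 'score': 0.956963837146759, 'p': -0.1306611083158695, 'org': [0.5629028273632866, -0.19079951188875893, 0.010699627933672393], 'yaw': -0.10515752669261169, 'z': 0.08669962793367239}
[ 0.43858542 -0.17766107  0.08669318] 21.177911784880123 78.60613346099854 [-1.38336282  4.1504792   7.32265562]
```

Run:
```python
from track import *
for _ in range(14):
    m=measure(); print(m["t"],round(m["th"],4),round(m["res"],2),round(m["p"],4),round(m["score"],3))
```

```text
6.9 0.0288 0.53 -0.1307 0.954
6.95 0.0273 0.53 -0.1307 0.946
7.0 0.0259 0.55 -0.1307 0.947
7.05 0.0243 0.51 -0.1307 0.955
7.1 0.0243 0.51 -0.1306 0.954
7.15 0.0243 0.53 -0.1306 0.954
7.2 0.0242 0.52 -0.1307 0.954
7.25 0.0243 0.5 -0.1307 0.954
7.3 0.0251 0.53 -0.1307 0.95
7.35 0.0268 0.53 -0.1306 0.947
7.4 0.0275 0.52 -0.1307 0.948
7.45 0.029 0.53 -0.1307 0.954
7.5 0.0304 0.55 -0.1307 0.957
7.55 0.0319 0.6 -0.1306 0.955
```

Run:
```python
from track import *
L=[]
for k in range(18):
    m=measure(); L.append((m["t"],m["th"])); print(round(m["t"],3),round(m["th"],4),end="; ")
pre=[(6.75,.0357),(6.8,.0319),(6.85,.0297),(6.9,.0288),(6.95,.0273),(7.0,.0259),(7.05,.0243),(7.1,.0243),(7.15,.0243),(7.2,.0242),(7.25,.0243),(7.3,.0251),(7.35,.0268),(7.4,.0275),(7.45,.029),(7.5,.0304),(7.55,.0319)]
D=np.array(pre[2:]+L); np.save("dock.npy",D)
```

```text
7.6 0.0349; 7.65 0.038; 7.7 0.0413; 7.75 0.0439; 7.8 0.044; 7.85 0.0428; 7.9 0.0424; 7.95 0.0411; 8.0 0.041; 8.05 0.0412; 8.1 0.0421; 8.15 0.0431; 8.2 0.0442; 8.25 0.0443; 8.3 0.0436; 8.35 0.0432; 8.4 0.0432; 8.45 0.0438;
```

Run:
```python
from h import *
from scipy.optimize import least_squares
from scipy.linalg import expm
D=np.load("dock.npy"); D1=D[D[:,0]<7.74]; D2=D[(D[:,0]>7.79)&(D[:,0]<8.22)]
d=.714
def sim(x0,al,ts):
    A=np.array([[0,1],[al,-d]]); return np.array([(expm(A*(t-ts[0]))@x0)[0] for t in ts])
def res(v,fix=None):
    al=v[5] if fix is None else fix; b=v[4]
    return np.r_[sim(v[:2],al,D1[:,0])+b-D1[:,1], sim(v[2:4],al,D2[:,0])+b-D2[:,1]]/.001
for fix in (None,2.2,2.6,3.,3.5,4.):
    r=least_squares(res,[.04,-.05,.055,-.03,-.012,3.],args=(fix,)); print(fix,np.round(r.x,4),round(2*r.cost,1),len(D1)+len(D2))
```

```text
None [ 0.0542 -0.0433  0.0682 -0.0344 -0.0239  2.5187] 3.6 27
2.2 [ 0.0616 -0.0434  0.0755 -0.0334 -0.0312  3.    ] 3.6 27
2.6 [ 0.0526 -0.0433  0.0666 -0.0347 -0.0223  3.    ] 3.6 27
3.0 [ 0.0461 -0.0431  0.0601 -0.0359 -0.0157  3.    ] 3.6 27
3.5 [ 0.0399 -0.043   0.0541 -0.0375 -0.0096  3.    ] 3.7 27
4.0 [ 0.0353 -0.0428  0.0496 -0.039  -0.005   3.    ] 3.9 27
```

```bash
python3 - <<'E'
s=open("ctl.py").read()
s=s.replace("seq=None):\n    def sim","seq=None,pmin=-.26,pmax=.32):\n    def sim")
s=s.replace("    s=lsq_linear(A,-f0,bounds=(-rmax,rmax)); r=np.r_[fixed,s.x]; return r,sim(r)",
"""    o0=sim(r0)[:,2]; G=np.zeros((N,N-nf))
    for i in range(N-nf):
        r=r0.copy(); r[nf+i]=.01; G[:,i]=(sim(r)[:,2]-o0)/.01
    act=np.zeros(N)
    for _ in range(12):
        a=act!=0; W=1/.002; lim=np.where(act<0,pmin,pmax)
        s=lsq_linear(np.r_[A,G[a]*W],np.r_[-f0,(lim-o0)[a]*W],bounds=(-rmax,rmax)); pp=o0+G@s.x
        new=act.copy(); new[pp<pmin-.004]=-1; new[pp>pmax+.004]=1
        if (new==act).all(): break
        act=new
    r=np.r_[fixed,s.x]; return r,sim(r)""")
open("ctl.py","w").write(s)
E
python3 - <<'E'
from ctl import *
S=load()
for pm,N,wp in ((-.26,34,.1),(-.27,40,.15)):
    r,o=plan(S,-.006,N=N,fixed=(-.003,-.008),pmin=pm,wp=wp,rmax=.05); report(S,r,o,30)
import copy
S2=copy.deepcopy(S); S2["x"][0]+=.006; r2,o2=plan(S2,-.006,N=34,fixed=r[:6]); report(S2,r2,o2,16)
E
```

```text
theta 0.0626 om 0.0000 b -0.0184 al 2.808 sd [0.0053 0.01   0.0053 0.32  ]
rows mm [ -3.   -8.  -50.  -50.  -50.   19.2  13.4   8.6   7.9   6.7   5.6   4.7   4.    3.4   2.9   2.4   2.    1.7   1.5   1.2   1.1   0.9   0.8   0.7   0.6   0.5
   0.5   0.4   0.3   1.8]
theta [ 0.061  0.057  0.015 -0.039 -0.092 -0.081 -0.053 -0.034 -0.021 -0.011 -0.004  0.001  0.005  0.008  0.01   0.011  0.013  0.014  0.016  0.017  0.019  0.022
  0.025  0.029  0.033  0.038  0.045  0.052  0.061  0.073]
p [-0.193 -0.199 -0.235 -0.284 -0.334 -0.337 -0.324 -0.314 -0.305 -0.298 -0.292 -0.287 -0.283 -0.279 -0.276 -0.274 -0.272 -0.27  -0.268 -0.267 -0.266 -0.265
 -0.264 -0.263 -0.263 -0.262 -0.262 -0.261 -0.261 -0.26 ] end [ 0.1353  0.1509 -0.2634]
theta 0.0626 om 0.0000 b -0.0184 al 2.808 sd [0.0053 0.01   0.0053 0.32  ]
rows mm [ -3.   -8.  -50.  -50.  -50.   25.7   9.2   6.6   6.4   5.3   4.4   3.8   3.2   2.7   2.3   1.9   1.6   1.4   1.2   1.    0.8   0.7   0.6   0.5   0.4   0.4
   0.3   0.3   0.2   0.2]
theta [ 0.061  0.057  0.015 -0.039 -0.092 -0.075 -0.049 -0.033 -0.021 -0.013 -0.007 -0.003 -0.     0.002  0.003  0.004  0.004  0.005  0.005  0.005  0.005  0.005
  0.005  0.005  0.005  0.005  0.006  0.007  0.007  0.008]
p [-0.193 -0.199 -0.235 -0.284 -0.334 -0.333 -0.32  -0.313 -0.306 -0.301 -0.296 -0.292 -0.288 -0.286 -0.283 -0.281 -0.279 -0.278 -0.277 -0.276 -0.275 -0.274
 -0.273 -0.273 -0.272 -0.272 -0.272 -0.271 -0.271 -0.271] end [ 0.039   0.0433 -0.2707]
theta 0.0686 om 0.0000 b -0.0184 al 2.808 sd [0.0053 0.01   0.0053 0.32  ]
rows mm [ -3.   -8.  -50.  -50.  -50.   25.7 -35.   16.   15.6  10.5   9.2   7.8   6.6   5.6   4.7   4. ]
theta [ 0.067  0.063  0.022 -0.031 -0.083 -0.065 -0.077 -0.066 -0.041 -0.023 -0.011 -0.002  0.005  0.009  0.012  0.015]
p [-0.193 -0.199 -0.235 -0.284 -0.334 -0.333 -0.35  -0.349 -0.335 -0.323 -0.313 -0.305 -0.298 -0.292 -0.287 -0.283] end [ 0.2106  0.0809 -0.2303]
```

>>> carry_out --rows "0 0 2 0;0 1 2 0;0 1 0 0;0 1 0 0;0 1 0 0;0 1 0 0;0 1 0 0;0 0 0 0;0 0 0 0;0 0 0 0"

```text
t: 9.85
eef_pos: [0.4383, -0.1726, 0.0903]
tool_rot: [0.0, 0.053, 0.999, -0.0]
contact_force: [0.6, -0.1, -9.0]
gripper_width: 0.249
grasp_force: 78.5
```

Run:
```python
from ctl import *
for k in range(6):
    m=measure(); print(round(m["t"],3),round(m["th"],4),np.round(m["org"],4),round(m["res"],2),round(m["yaw"],4))
print(get_obs()["contact_force"])
```

```text
9.85 -0.0129 [ 0.5626 -0.1858  0.0143] 0.74 -0.1058
9.9 -0.0145 [ 0.5626 -0.1858  0.0143] 0.73 -0.1058
9.95 -0.0175 [ 0.5626 -0.1858  0.0143] 0.72 -0.1057
10.0 -0.0191 [ 0.5625 -0.1858  0.0143] 0.74 -0.1058
10.05 -0.0207 [ 0.5626 -0.1858  0.0143] 0.73 -0.1058
10.1 -0.0231 [ 0.5625 -0.1858  0.0143] 0.73 -0.1058
[-0.4993  0.5636 -9.0655]
```

Run:
```python
from ctl import *
S=load(); P=S["P"]; P[:2,:]=0;P[:,:2]=0;P[0,0]=.03**2;P[1,1]=.1**2
S["p"]=S["cmd"]=-.1858; S["x"][:2]=[-.0129-S["x"][2]-beta*S["p"],-.04]
for i,z in enumerate([-.0129,-.0145,-.0175,-.0191,-.0207,-.0231]):
    print(update(S,z)); advance(S,[S["cmd"]]*4,.003)
S["t"]=10.15; save(S)
for N,wp in ((34,.1),(34,.2)):
    r,o=plan(S,-.006,N=N,fixed=(0,.003),wp=wp); report(S,r,o,26)
c=read_camera("top")
advance(S,[S["cmd"]]*4); save(S)
for z in (0,.1,.15): print(z,at_z(c,(500,260),z))
```

```text
-1.5612511283791264e-17
0.00034698790712264956
-0.0014589984977315916
0.00028788827031536735
0.0004862603243023199
-0.00034971225599954997
theta -0.0065 om -0.0370 b -0.0183 al 2.811 sd [0.0054 0.0045 0.0052 0.314 ]
rows mm [ 0.   3.  -0.3  1.4  4.4  7.3  9.4 10.7 11.3 11.5 11.2 10.8 10.2  9.6  8.9  8.3  7.6  6.9  6.3  5.7  5.1  4.6  4.1  3.6  3.1  2.7]
theta [-0.011 -0.013 -0.017 -0.021 -0.023 -0.021 -0.017 -0.012 -0.007 -0.002  0.002  0.005  0.008  0.01   0.012  0.013  0.013  0.013  0.013  0.013  0.012  0.011
  0.011  0.01   0.008  0.007]
p [-0.186 -0.184 -0.183 -0.182 -0.179 -0.172 -0.164 -0.154 -0.142 -0.131 -0.12  -0.109 -0.098 -0.088 -0.079 -0.071 -0.063 -0.056 -0.049 -0.043 -0.038 -0.033
 -0.029 -0.025 -0.022 -0.019] end [ 0.0001 -0.0026 -0.0017]
theta -0.0065 om -0.0370 b -0.0183 al 2.811 sd [0.0054 0.0045 0.0052 0.314 ]
rows mm [0.  3.  3.5 4.5 5.7 6.6 7.3 7.7 8.  8.1 8.1 8.  7.8 7.6 7.4 7.1 6.9 6.6 6.3 6.  5.7 5.5 5.2 4.9 4.6 4.3]
theta [-0.011 -0.013 -0.014 -0.014 -0.013 -0.011 -0.009 -0.007 -0.005 -0.003 -0.001  0.001  0.002  0.003  0.004  0.005  0.005  0.006  0.006  0.006  0.006  0.006
  0.005  0.005  0.004  0.004]
p [-0.186 -0.184 -0.181 -0.176 -0.171 -0.165 -0.158 -0.15  -0.142 -0.134 -0.126 -0.118 -0.11  -0.103 -0.095 -0.088 -0.081 -0.074 -0.068 -0.062 -0.056 -0.05
 -0.045 -0.04  -0.036 -0.031] end [ 0.0007 -0.0025  0.0022]
0 [ 0.4298 -0.4111  0.    ]
0.1 [ 0.4373 -0.377   0.1   ]
0.15 [ 0.441  -0.3599  0.15  ]
```

>>> carry_out --rows "0 0 40 0;0 3 40 0;1 2 0 0;1 4 0 0;1 6 0 0"

```text
t: 10.82
eef_pos: [0.44, -0.1569, 0.1687]
tool_rot: [-0.002, 0.053, 0.999, 0.0]
contact_force: [-0.9, 0.7, -9.1]
gripper_width: 0.246
grasp_force: 81.4
```

```bash
cat > cyc.py <<'E'
from ctl import *
# usage: cyc.py target N wp "row row row" [n]
tg,N,wp=float(sys.argv[1]),int(sys.argv[2]),float(sys.argv[3]); rows=[float(v)/1e3 for v in sys.argv[4].split()]
S=load()
for c in rows_to_cmds(S["cmd"],rows): advance(S,[c])
measure_burst(S,int(sys.argv[5]) if len(sys.argv)>5 else 3)
save(S); r,o=plan(S,tg,N=N,wp=wp,fixed=()); report(S,r,o,14)
E
python3 cyc.py -.006 34 .1 "0 3 2 4 6" 4
```

```text
t 10.82 thm -0.0344 inn 0.001478837332188912 dp 2.7mm cmd-p -0.7 score 0.97 res 1.08 org [ 0.5643 -0.1701  0.0927] yaw -0.106
t 10.88 thm -0.0361 inn 0.0016085963900131367 dp 1.5mm cmd-p -1.8 score 0.97 res 1.06 org [ 0.5647 -0.169   0.0928] yaw -0.105
t 10.93 thm -0.0400 inn 0.0007644230393478516 dp 0.7mm cmd-p -1.4 score 0.97 res 1.01 org [ 0.5648 -0.1694  0.093 ] yaw -0.105
t 10.97 thm -0.0446 inn -0.0007277881856098609 dp 0.3mm cmd-p -0.8 score 0.96 res 0.97 org [ 0.565  -0.17    0.0933] yaw -0.105
theta -0.0276 om -0.0584 b -0.0198 al 2.727 sd [0.0037 0.0073 0.0034 0.2281]
rows mm [ 9.2 13.  13.9 13.5 12.6 11.5 10.4  9.5  8.6  7.8  7.   6.3  5.7  5.1]
theta [-0.026 -0.019 -0.01  -0.002  0.004  0.009  0.012  0.014  0.015  0.015  0.015  0.015  0.015  0.014]
p [-0.165 -0.153 -0.14  -0.126 -0.113 -0.101 -0.09  -0.081 -0.072 -0.064 -0.056 -0.05  -0.044 -0.039] end [-0.0001 -0.0009 -0.004 ]
```

>>> carry_out --rows "2 9 0 0;3 13 0 0;3 14 0 0;3 14 0 0;3 13 0 0;3 11 0 0"

```text
t: 11.78
eef_pos: [0.4585, -0.0824, 0.1703]
tool_rot: [-0.0, 0.053, 0.999, 0.0]
contact_force: [0.4, -0.2, -9.1]
gripper_width: 0.252
grasp_force: 81.4
```

```bash
sed -i 's/"TAU",.05/"TAU",.03/' ctl.py; python3 cyc.py -.006 30 .08 "9 13 14 14 13 11" 3
```

```text
t 11.78 thm -0.0313 inn -0.023343800172302146 dp 3.4mm cmd-p -1.3 score 0.97 res 0.74 org [ 0.5828 -0.0955  0.0943] yaw -0.105
t 11.82 thm -0.0359 inn 0.0034645047325806907 dp 2.8mm cmd-p -3.0 score 0.98 res 0.72 org [ 0.5834 -0.0938  0.0943] yaw -0.103
t 11.88 thm -0.0440 inn 0.0029470510320998775 dp 1.5mm cmd-p -2.1 score 0.98 res 0.71 org [ 0.5832 -0.0947  0.0943] yaw -0.103
theta -0.0365 om -0.1309 b -0.0170 al 2.924 sd [0.003  0.0074 0.0028 0.1959]
rows mm [33.8 35.  33.  25.1 16.6  9.5  4.2  0.6 -1.7 -3.1 -3.9 -4.3 -4.5 -4.5]
theta [-0.015  0.015  0.041  0.057  0.064  0.062  0.057  0.049  0.04   0.032  0.025  0.019  0.014  0.009]
p [-0.069 -0.035 -0.001  0.025  0.043  0.054  0.06   0.061  0.06   0.057  0.053  0.049  0.044  0.04 ] end [-0.0007  0.0039 -0.008 ]
```

>>> carry_out --rows "2 34 0 0;2 35 0 0;2 33 0 0;2 25 0 0;0 16 0 0;0 9 0 0"

```text
t: 12.68
eef_pos: [0.4662, 0.0685, 0.1703]
tool_rot: [-0.0, 0.053, 0.999, -0.0]
contact_force: [0.1, -0.6, -9.3]
gripper_width: 0.248
grasp_force: 81.4
```

```bash
python3 cyc.py -.006 30 .06 "34 35 33 25 16 9" 3
```

```text
t 12.68 thm 0.0149 inn -0.02953728498382005 dp 1.9mm cmd-p -0.1 score 0.98 res 0.77 org [0.5905 0.0553 0.0943] yaw -0.106
t 12.72 thm 0.0085 inn 0.0017705767155091166 dp 1.2mm cmd-p -1.2 score 0.98 res 0.77 org [0.5905 0.0564 0.0942] yaw -0.105
t 12.78 thm -0.0009 inn 0.00026712753743178487 dp 0.1mm cmd-p -0.3 score 0.97 res 0.72 org [0.5906 0.0555 0.0943] yaw -0.105
theta 0.0049 om -0.1420 b -0.0134 al 3.096 sd [0.0027 0.0073 0.0025 0.1888]
rows mm [ 35.   35.   31.   18.    5.   -4.8 -11.  -14.4 -15.6 -15.6 -14.9 -13.8 -12.6 -11.4]
theta [ 0.026  0.056  0.081  0.093  0.091  0.079  0.063  0.046  0.031  0.018  0.007 -0.001 -0.006 -0.01 ]
p [0.084 0.118 0.15  0.171 0.178 0.175 0.166 0.152 0.136 0.121 0.106 0.092 0.079 0.067] end [-0.0005  0.007  -0.009 ]
```

```bash
cat > fitb.py <<'E'
import numpy as np
from scipy.optimize import least_squares
np.set_printoptions(suppress=True,precision=4,linewidth=150)
M=[(9.85,-.0129,-.1858),(9.9,-.0145,-.1858),(9.95,-.0175,-.1858),(10.,-.0191,-.1858),(10.05,-.0207,-.1858),(10.1,-.0231,-.1858),
(10.825,-.0344,-.1701),(10.875,-.0361,-.169),(10.925,-.04,-.1694),(10.975,-.0446,-.17),
(11.775,-.0313,-.0955),(11.825,-.0359,-.0938),(11.875,-.044,-.0947),
(12.675,.0149,.0553),(12.725,.0085,.0564),(12.775,-.0009,.0555)]
M=np.array(M); R=[(10.2,[0,3,2,4,6]),(11.025,[9,13,14,14,13,11]),(11.925,[34,35,33,25,16,9])]
h=.0125; t=np.arange(9.85,12.83,h); cmd=np.full(len(t),-.1858)
for t0,r in R:
    for i,v in enumerate(r):
        cmd+=v/1e3*np.clip((t-t0-i*.125)/.125,0,1)
offs=np.interp(t,[10.2,10.9,11.1,11.85,12.6,12.75],[0,.001,.001,.0023,.0005,.0003])  # slow tracking offset
def traj(tau): 
    p=cmd.copy()
    for k in range(1,len(t)): p[k]=cmd[k]+(p[k-1]-cmd[k])*np.exp(-h/tau)
    return p+offs
def sim(v):
    th0,om0,b,al,d,be,tau=v; p=traj(tau); y,w=th0-be*p[0],om0; out=[]
    for k in range(len(t)-1):
        out.append(y+be*p[k]); pm=(p[k]+p[k+1])/2; a=al*(y+be*pm)-d*(w+be*(p[k+1]-p[k])/h); y+=h*w+.5*h*h*a; w+=h*a
    out.append(y+be*p[-1]); return np.array(out),p
pr=np.array([-.0,-.04,-.015,2.9,.714,1.39,.03]); sg=np.array([.02,.05,.015,.6,.05,.1,.02])
def res(v):
    th,p=sim(v); return np.r_[(np.interp(M[:,0],t,th)+v[2]-M[:,1])/.0015,(v-pr)/sg]
r=least_squares(res,pr); print(r.x,r.cost*2); print(res(r.x)); th,p=sim(r.x); print((np.interp(M[:,0],t,p)-M[:,2])*1e3)
print("final th,om",th[-1],(th[-1]-th[-3])/(2*h))
J=r.jac; print("sd",np.sqrt(np.diag(np.linalg.inv(J.T@J))))
E
python3 fitb.py
```

```text
[-0.0067 -0.0315 -0.0072  2.6067  0.7333  1.3751  0.025 ] 4.817441408827846
[-0.6573 -0.6366  0.3207  0.3411  0.3512  0.878  -0.0652 -0.3994  0.0109  0.7128 -0.4415 -0.7527  0.0365 -0.0342 -0.3608  0.6443 -0.335   0.1701
  0.521  -0.4888  0.3867 -0.149  -0.2496]
[ 0.      0.      0.      0.      0.      0.     -0.7303 -0.9607 -0.4169  0.1977 -0.8284 -0.9733  0.1089 -1.0952 -1.0556 -0.0256]
final th,om -0.00044695388755074117 -0.15270264129171984
sd [0.0044 0.0038 0.0041 0.3701 0.0484 0.0766 0.013 ]
```

```bash
python3 bf.py -.006 34 .15 "" 0
```

```text
fit [-0.006  -0.033  -0.0078  2.5671  0.7248  1.3457] cost 2.5321746176899715 16 sd [0.004  0.373  0.0391 0.0577]  last res mrad [-0.331  -0.489  -0.5821  0.255  -0.1089  0.2402]
t 12.825 theta -0.0003 om -0.1468 p 0.0555
rows mm [29.5 35.  31.2 23.4 15.3  8.3  2.8 -1.3 -4.2 -6.2 -7.6 -8.6 -9.3 -9.8]
theta [0.015 0.04  0.062 0.076 0.08  0.079 0.072 0.064 0.055 0.047 0.038 0.031 0.024 0.019]
p [0.081 0.115 0.146 0.171 0.188 0.197 0.201 0.2   0.196 0.19  0.183 0.174 0.165 0.156] end [-0.0025  0.0098 -0.014 ]
```

Good. I execute the first 7 rows.

>>> carry_out --rows "0 30 0 0;0 35 0 0;0 31 0 0;0 23 0 0;0 15 0 0;0 8 0 0;0 3 0 0"

```text
t: 13.7
eef_pos: [0.4664, 0.2129, 0.1703]
tool_rot: [-0.0, 0.053, 0.999, -0.0]
contact_force: [-0.5, -0.0, -8.9]
gripper_width: 0.245
grasp_force: 81.4
```

```bash
python3 bf.py -.006 34 .12 "30 35 31 23 15 8 3" 3
```

```text
t 13.700 thm 0.0787 score 0.97 res 0.82 org [0.5907 0.1996 0.0943] yaw -0.107
t 13.750 thm 0.0773 score 0.98 res 0.83 org [0.5907 0.1998 0.0943] yaw -0.106
t 13.800 thm 0.0764 score 0.98 res 0.85 org [0.5906 0.1995 0.0943] yaw -0.107
fit [-0.0029 -0.0346 -0.0108  2.8732  0.7265  1.333 ] cost 3.257203205965096 19 sd [0.0012 0.1224 0.0391 0.0548]  last res mrad [ 0.0415  0.0229  0.765   0.063   0.1588 -0.2702]
t 13.85 theta 0.0867 om 0.0017 p 0.1995
rows mm [-22.2 -28.7 -27.7 -23.9 -19.5 -15.7 -12.6 -10.2  -8.4  -7.1  -6.   -5.1  -4.3  -3.7]
theta [ 0.065  0.036  0.011 -0.007 -0.018 -0.024 -0.026 -0.027 -0.025 -0.024 -0.022 -0.02  -0.018 -0.016]
p [0.181 0.153 0.125 0.101 0.081 0.064 0.051 0.041 0.032 0.025 0.019 0.013 0.009 0.005] end [ 0.0002  0.     -0.0072]
```

>>> carry_out --rows "0 -22 0 0;0 -29 0 0;0 -28 0 0;0 -24 0 0;0 -19 0 0;0 -16 0 0;0 -12 0 0;0 -10 0 0"

```text
t: 14.85
eef_pos: [0.4662, 0.0528, 0.1703]
tool_rot: [0.0, 0.053, 0.999, 0.0]
contact_force: [-0.4, 0.2, -8.8]
gripper_width: 0.249
grasp_force: 81.4
```

```bash
python3 bf.py -.006 34 .05 "-22 -29 -28 -24 -19 -16 -12 -10" 3
```

```text
t 14.850 thm -0.0500 score 0.97 res 0.73 org [0.5905 0.0396 0.0943] yaw -0.106
t 14.900 thm -0.0485 score 0.97 res 0.74 org [0.5905 0.038  0.0944] yaw -0.107
t 14.950 thm -0.0434 score 0.98 res 0.77 org [0.5905 0.0389 0.0943] yaw -0.107
fit [-0.0036 -0.0337 -0.0101  2.8853  0.72    1.3605] cost 3.7957201960884452 22 sd [0.0005 0.119  0.0379 0.0299]  last res mrad [ 0.0853  0.0065 -0.6095 -0.4647  0.279   0.2142]
t 15.0 theta -0.0295 om 0.0670 p 0.0389
rows mm [ 6.1  4.7  1.2 -2.  -4.1 -5.2 -5.5 -5.3 -4.8 -4.3 -3.8 -3.3 -2.8 -2.5]
theta [-0.015 -0.003  0.003  0.005  0.004  0.002 -0.001 -0.003 -0.005 -0.006 -0.007 -0.007 -0.007 -0.007]
p [0.044 0.049 0.051 0.049 0.045 0.04  0.035 0.03  0.025 0.02  0.016 0.013 0.01  0.008] end [-0.      0.0008 -0.0063]
```

>>> carry_out --rows "0 6 0 0;0 5 0 0;0 1 0 0;0 -2 0 0;0 -4 0 0;0 -5 0 0;0 -6 0 0;0 -5 0 0;0 -5 0 0;0 -4 0 0"

```text
t: 16.25
eef_pos: [0.4663, 0.0341, 0.1703]
tool_rot: [0.0, 0.053, 0.999, -0.0]
contact_force: [0.1, 0.6, -9.0]
gripper_width: 0.247
grasp_force: 81.5
```

```bash
python3 bf.py -.006 34 .05 "6 5 1 -2 -4 -5 -6 -5 -5 -4" 3
```

```text
t 16.250 thm -0.0433 score 0.98 res 0.72 org [0.5906 0.0208 0.0943] yaw -0.106
t 16.300 thm -0.0446 score 0.97 res 0.75 org [0.5905 0.0202 0.0943] yaw -0.107
t 16.350 thm -0.0445 score 0.98 res 0.77 org [0.5905 0.0206 0.0943] yaw -0.107
fit [-0.0053 -0.0291 -0.009   2.8919  0.6735  1.3433] cost 20.674098798850572 25 sd [0.0004 0.1214 0.0362 0.0296]  last res mrad [-2.867  -2.517  -3.0225  0.2442  0.5599  0.4077]
t 16.4 theta -0.0358 om -0.0164 p 0.0206
rows mm [ 31.1  30.6  19.4   7.4  -1.7  -7.2 -10.  -10.8 -10.6  -9.8  -8.8  -7.8  -6.9  -6. ]
theta [-0.004  0.03   0.05   0.056  0.051  0.041  0.029  0.019  0.01   0.003 -0.002 -0.006 -0.008 -0.009]
p [0.047 0.078 0.099 0.108 0.108 0.101 0.092 0.081 0.07  0.061 0.052 0.044 0.037 0.031] end [-0.0001  0.0023 -0.0067]
```

```bash
sed -i 's/^pr=np.array.*/pr=np.array([M[0,1]+.01,0,-.0095,2.87,.714,1.355]); sg=np.array([.05,.2,.004,.15,.03,.03])/' bf.py; for T in 13.7 14.85; do T0=$T python3 bf.py -.006 34 .07 "" 0; done
```

```text
fit [ 0.0843 -0.0372 -0.0056  2.9106  0.7135  1.347 ] cost 1.345746949925654 9 sd [0.0018 0.1427 0.0299 0.0279]  last res mrad [-0.3459  0.0535 -0.4105  0.114   0.2026 -0.1928]
t 16.4 theta -0.0401 om -0.0219 p 0.0206
rows mm [29.6 31.7 23.  12.4  3.3 -3.  -7.  -9.1 -9.9 -9.9 -9.5 -9.  -8.3 -7.6]
theta [-0.011  0.023  0.046  0.056  0.056  0.049  0.039  0.029  0.019  0.011  0.005  0.    -0.004 -0.006]
p [0.046 0.077 0.101 0.115 0.12  0.118 0.112 0.103 0.093 0.083 0.074 0.065 0.056 0.049] end [-0.0002  0.0031 -0.0077]
fit [-0.0407  0.076  -0.0091  2.8737  0.7142  1.355 ] cost 0.3433661899841614 6 sd [0.0037 0.1494 0.03   0.03  ]  last res mrad [ 0.2117  0.2427 -0.5183 -0.1575  0.154   0.0086]
t 16.4 theta -0.0361 om -0.0163 p 0.0206
rows mm [26.1 27.8 20.1 10.7  2.7 -2.9 -6.3 -8.1 -8.8 -8.9 -8.5 -8.  -7.4 -6.8]
theta [-0.01   0.021  0.041  0.05   0.049  0.043  0.034  0.025  0.017  0.01   0.004 -0.    -0.003 -0.006]
p [0.043 0.07  0.091 0.104 0.108 0.106 0.1   0.092 0.083 0.074 0.066 0.058 0.05  0.043] end [-0.0002  0.0028 -0.0075]
```

>>> carry_out --rows "0 28 0 0;0 29 0 0;0 21 0 0;0 11 0 0;0 3 0 0;0 -3 0 0;0 -6 0 0;0 -8 0 0"

```text
t: 17.4
eef_pos: [0.4663, 0.1082, 0.1703]
tool_rot: [-0.0, 0.053, 0.999, -0.0]
contact_force: [-0.3, 0.2, -9.3]
gripper_width: 0.244
grasp_force: 81.5
```

```bash
T0=14.85 python3 bf.py -.006 34 .08 "28 29 21 11 3 -3 -6 -8" 3
```

```text
t 17.400 thm 0.0254 score 0.99 res 0.76 org [0.5906 0.0948 0.0943] yaw -0.107
t 17.450 thm 0.0261 score 0.98 res 0.81 org [0.5904 0.0933 0.0943] yaw -0.108
t 17.500 thm 0.0299 score 0.98 res 0.85 org [0.5904 0.0939 0.0943] yaw -0.108
fit [-0.0393  0.0738 -0.0104  2.8887  0.7136  1.3557] cost 1.1536769811365815 9 sd [0.0016 0.1483 0.0298 0.0287]  last res mrad [-0.1927  0.191   0.1242  0.927  -0.0184 -0.8142]
t 17.55 theta 0.0418 om 0.0482 p 0.0939
rows mm [-21.2 -25.5 -22.5 -17.2 -12.   -7.9  -4.9  -2.8  -1.5  -0.6  -0.    0.4   0.6   0.8]
theta [ 0.025  0.002 -0.017 -0.028 -0.033 -0.033 -0.031 -0.027 -0.023 -0.019 -0.016 -0.013 -0.01  -0.008]
p [ 0.076  0.051  0.028  0.01  -0.003 -0.011 -0.017 -0.02  -0.021 -0.022 -0.022 -0.022 -0.021 -0.021] end [ 0.0002 -0.001  -0.0056]
```

>>> carry_out --rows "0 -21 0 0;0 -26 0 0;0 -22 0 0;0 -17 0 0;0 -12 0 0;0 -8 0 0;0 -5 0 0;0 -3 0 0"

```text
t: 18.55
eef_pos: [0.4663, -0.0044, 0.1703]
tool_rot: [-0.0, 0.053, 0.999, 0.0]
contact_force: [0.6, -0.1, -8.9]
gripper_width: 0.251
grasp_force: 81.5
```

```bash
T0=14.85 python3 bf.py -.006 34 .07 "-21 -26 -22 -17 -12 -8 -5 -3" 3
```

```text
t 18.550 thm -0.0330 score 0.99 res 0.69 org [ 0.5906 -0.0175  0.0943] yaw -0.105
t 18.600 thm -0.0320 score 0.98 res 0.74 org [ 0.5906 -0.0179  0.0943] yaw -0.106
t 18.650 thm -0.0286 score 0.98 res 0.73 org [ 0.5906 -0.0177  0.0943] yaw -0.106
fit [-0.0393  0.0738 -0.0104  2.8944  0.7136  1.3544] cost 1.5238140885794296 12 sd [0.0008 0.137  0.0289 0.0211]  last res mrad [ 0.9325 -0.0014 -0.7878 -0.7245  0.5323  0.1237]
t 18.7 theta -0.0156 om 0.0461 p -0.0177
rows mm [-4.2 -4.5 -3.2 -1.6 -0.3  0.7  1.4  1.7  1.9  1.9  1.8  1.7  1.6  1.5]
theta [-0.015 -0.016 -0.017 -0.016 -0.014 -0.012 -0.01  -0.007 -0.005 -0.003 -0.002 -0.001  0.     0.001]
p [-0.021 -0.026 -0.029 -0.031 -0.032 -0.031 -0.03  -0.028 -0.026 -0.024 -0.022 -0.021 -0.019 -0.018] end [ 0.     -0.0007 -0.0057]
```

>>> carry_out --rows "0 -4 0 0;0 -5 0 0;0 -3 0 0;0 -2 0 0;0 0 0 0;0 1 0 0;0 1 0 0;0 2 0 0"

```text
t: 19.7
eef_pos: [0.4663, -0.0143, 0.1703]
tool_rot: [-0.0, 0.053, 0.999, 0.0]
contact_force: [0.2, -0.7, -9.1]
gripper_width: 0.247
grasp_force: 81.5
```

```bash
T0=16.25 python3 bf.py -.006 34 .08 "-4 -5 -3 -2 0 1 1 2" 3
```

```text
t 19.700 thm -0.0300 score 0.99 res 0.72 org [ 0.5906 -0.0275  0.0943] yaw -0.106
t 19.750 thm -0.0311 score 0.99 res 0.73 org [ 0.5906 -0.0271  0.0943] yaw -0.105
t 19.800 thm -0.0323 score 0.99 res 0.69 org [ 0.5906 -0.0272  0.0943] yaw -0.105
fit [-0.0355  0.0043 -0.0083  2.9968  0.7165  1.3364] cost 2.7367563906164465 12 sd [0.0008 0.1174 0.0296 0.0245]  last res mrad [-0.9056  0.0933 -0.6005 -0.1264  0.3216  0.0353]
t 19.85 theta -0.0255 om -0.0310 p -0.0272
rows mm [17.6 20.  16.2 10.7  5.8  2.  -0.6 -2.2 -3.1 -3.5 -3.7 -3.6 -3.5 -3.3]
theta [-0.011  0.009  0.023  0.03   0.032  0.03   0.026  0.021  0.016  0.012  0.008  0.005  0.003  0.001]
p [-0.012  0.007  0.024  0.036  0.042  0.045  0.045  0.043  0.04   0.036  0.033  0.029  0.025  0.022] end [-0.0002  0.0016 -0.007 ]
```

>>> carry_out --rows "0 35 0 0;0 20 0 0;0 -2 0 0;0 0 0 0;0 0 0 0;0 0 0 0"

```text
t: 20.6
eef_pos: [0.4663, 0.0378, 0.1703]
tool_rot: [0.0, 0.053, 0.999, -0.0]
contact_force: [-0.4, 0.3, -8.8]
gripper_width: 0.25
grasp_force: 81.5
```

```bash
T0=17.4 PM=.028 python3 bf.py -.006 30 .08 "35 20 -2 0 0 0" 3
```

```text
t 20.600 thm 0.0027 score 0.96 res 0.69 org [0.5905 0.0245 0.0943] yaw -0.107
t 20.650 thm 0.0013 score 0.96 res 0.71 org [0.5906 0.0247 0.0943] yaw -0.107
t 20.700 thm 0.0011 score 0.97 res 0.70 org [0.5906 0.0249 0.0943] yaw -0.106
fit [ 0.0335  0.0404 -0.0074  2.9298  0.7083  1.3564] cost 2.048346380865737 12 sd [0.0013 0.1379 0.0294 0.0289]  last res mrad [ 0.3217  0.7942  0.5216 -0.2731  0.2471 -0.3512]
t 20.75 theta 0.0073 om -0.0178 p 0.0249
rows mm [ 3.   1.  -0.9 -0.   0.2  1.9  1.4  0.2 -1.  -1.9 -2.5 -2.8 -2.9 -2.9]
theta [0.009 0.009 0.007 0.005 0.005 0.007 0.009 0.009 0.009 0.007 0.006 0.004 0.002 0.001]
p [0.027 0.029 0.028 0.028 0.028 0.03  0.031 0.032 0.031 0.029 0.027 0.024 0.021 0.018] end [-0.0003  0.0023 -0.0072]
```

>>> carry_out --rows "0 2 0 0;0 0 0 0;0 0 0 0;0 0 0 0;0 0 0 0;0 0 0 0;0 0 0 0;0 0 0 0"

```text
t: 21.75
eef_pos: [0.4663, 0.0405, 0.1703]
tool_rot: [0.0, 0.053, 0.999, 0.0]
contact_force: [0.3, -0.3, -9.1]
gripper_width: 0.248
grasp_force: 81.5
```

```bash
T0=18.55 PM=.03 python3 bf.py -.006 30 .08 "2 0 0 0 0 0 0 0" 3
```

```text
t 21.750 thm 0.0062 score 0.97 res 0.66 org [0.5906 0.0273 0.0943] yaw -0.106
t 21.800 thm 0.0069 score 0.96 res 0.70 org [0.5906 0.0273 0.0943] yaw -0.106
t 21.850 thm 0.0080 score 0.96 res 0.70 org [0.5906 0.0273 0.0943] yaw -0.106
fit [-0.0236  0.0504 -0.0096  2.9178  0.7176  1.3447] cost 1.1355069217135325 12 sd [0.0008 0.138  0.0296 0.0271]  last res mrad [ 0.0906  0.7986  0.4012 -0.1554  0.0308 -0.0821]
t 21.9 theta 0.0186 om 0.0224 p 0.0273
rows mm [-10.9 -12.8 -10.9  -7.9  -5.   -2.7  -1.1  -0.1   0.5   0.9   1.1   1.2   1.2   1.2]
theta [ 0.01  -0.002 -0.012 -0.017 -0.019 -0.018 -0.016 -0.014 -0.011 -0.009 -0.007 -0.005 -0.004 -0.002]
p [ 0.018  0.005 -0.006 -0.014 -0.019 -0.023 -0.024 -0.024 -0.024 -0.023 -0.022 -0.021 -0.019 -0.018] end [ 0.0002 -0.0012 -0.0055]
```

>>> carry_out --rows "0 -11 0 0;0 -13 0 0;0 -11 0 0;0 -8 0 0;0 -5 0 0;0 -3 0 0;0 -1 0 0;0 0 0 0"

```text
t: 22.9
eef_pos: [0.4663, -0.0113, 0.1703]
tool_rot: [-0.0, 0.053, 0.999, 0.0]
contact_force: [0.4, 0.1, -9.7]
gripper_width: 0.247
grasp_force: 81.5
```

```bash
sed -i 's/ n=14/ n=22/' bf.py; T0=18.55 python3 bf.py .207 30 .1 "-11 -13 -11 -8 -5 -3 -1 0" 3
```

```text
t 22.900 thm -0.0312 score 0.97 res 0.78 org [ 0.5906 -0.0244  0.0943] yaw -0.105
t 22.950 thm -0.0309 score 0.97 res 0.77 org [ 0.5906 -0.0244  0.0943] yaw -0.105
t 23.000 thm -0.0318 score 0.97 res 0.72 org [ 0.5906 -0.0243  0.0943] yaw -0.105
fit [-0.0244  0.0521 -0.0089  2.9264  0.7094  1.3592] cost 3.2783318686418994 15 sd [0.0006 0.1379 0.029  0.0247]  last res mrad [-0.9277 -0.8479 -1.0737 -0.2273 -0.216   0.8415]
t 23.05 theta -0.0222 om -0.0032 p -0.0243
rows mm [-9.1 -6.9 -0.9  5.4 10.4 13.8 15.7 16.6 16.7 16.4 15.7 14.8 13.9 12.9 12.  11.  10.1  9.2  8.3  7.4  6.5  5.5]
theta [-0.033 -0.044 -0.049 -0.047 -0.041 -0.032 -0.023 -0.014 -0.006  0.001  0.006  0.01   0.013  0.015  0.016  0.017  0.017  0.017  0.017  0.016  0.014  0.012]
p [-0.032 -0.039 -0.041 -0.037 -0.027 -0.014  0.002  0.018  0.035  0.051  0.067  0.082  0.096  0.109  0.121  0.132  0.143  0.152  0.16   0.168  0.174  0.18 ] end [ 0.0012 -0.0086  0.2142]
```

>>> carry_out --rows "0 -9 0 0;0 -7 0 0;-1 -2.5 0 0.7;-1 3.5 0 0.7;-1 8.5 0 0.7;-1 12.5 0 0.7;-1 14.5 0 0.7;-1 14.5 0 0.7"

```text
t: 24.05
eef_pos: [0.4602, 0.025, 0.1703]
tool_rot: [0.0, 0.015, 1.0, 0.0]
contact_force: [-0.3, 0.9, -9.1]
gripper_width: 0.248
grasp_force: 81.6
```

```bash
T0=20.6 python3 bf.py .207 30 .1 "-9 -7 -1 5 10 14 16 16" 3
```

```text
t 24.050 thm -0.0377 score 0.98 res 0.82 org [0.5851 0.0212 0.0943] yaw -0.031
t 24.100 thm -0.0398 score 0.98 res 0.86 org [0.5851 0.0238 0.0942] yaw -0.028
t 24.150 thm -0.0493 score 0.97 res 0.88 org [0.5851 0.0227 0.0942] yaw -0.028
fit [ 0.0082 -0.0131 -0.0061  3.0273  0.712   1.3367] cost 4.1406725774835325 12 sd [0.0009 0.1171 0.0299 0.0272]  last res mrad [-0.7742 -1.0754 -0.3511  0.8724 -0.6558  0.2051]
t 24.2 theta -0.0501 om -0.1441 p 0.0227
rows mm [35.  35.  35.  35.  32.9 26.3 19.  12.6  7.5  3.8  1.2 -0.6 -1.9 -2.7 -3.3 -3.7 -4.  -4.2 -4.2 -4.2 -4.1 -3.9]
theta [-0.03  -0.007  0.014  0.035  0.052  0.063  0.067  0.065  0.06   0.053  0.045  0.038  0.031  0.025  0.019  0.015  0.011  0.008  0.005  0.003  0.001  0.   ]
p [0.052 0.087 0.122 0.157 0.191 0.218 0.238 0.252 0.26  0.264 0.266 0.266 0.264 0.261 0.258 0.254 0.25  0.246 0.242 0.238 0.234 0.23 ] end [-0.0013  0.0049  0.2051]
```

>>> carry_out --rows "-1 33.4 0 0.7;-1 33.4 0 0.7;-1 33.4 0 0.7;-1 33.4 0 0.7;-2 31.4 0 0.8;-2 24.3 0 0.8;-2 17.3 0 0.8;-1 12 0 0.5"

```text
t: 25.2
eef_pos: [0.4492, 0.2424, 0.1702]
tool_rot: [-0.0, -0.034, 0.999, -0.0]
contact_force: [-0.3, -0.9, -8.8]
gripper_width: 0.246
grasp_force: 81.6
```

```bash
T0=21.75 python3 bf.py .207 30 .08 "35 35 35 35 33 26 19 13" 3
```

```text
t 25.200 thm 0.0566 score 0.97 res 0.91 org [0.5739 0.2509 0.0942] yaw 0.068
t 25.250 thm 0.0522 score 0.98 res 0.89 org [0.5738 0.2529 0.0943] yaw 0.069
t 25.300 thm 0.0436 score 0.98 res 0.92 org [0.5739 0.2517 0.0943] yaw 0.069
fit [ 0.0107  0.0189 -0.0046  2.9558  0.7105  1.3487] cost 2.889594220367961 12 sd [0.0016 0.1333 0.028  0.0261]  last res mrad [ 0.9361 -0.6393  0.1272  0.1057 -0.1662  0.038 ]
t 25.35 theta 0.0420 om -0.1176 p 0.2517
rows mm [10.1 10.8  7.8  3.9  0.4 -2.2 -3.9 -4.9 -5.4 -5.5 -5.5 -5.3 -5.  -4.7 -4.4 -4.  -3.7 -3.4 -3.1 -2.8 -2.5 -2.1]
theta [ 0.04   0.043  0.044  0.042  0.038  0.032  0.025  0.019  0.014  0.009  0.005  0.002 -0.    -0.002 -0.003 -0.004 -0.005 -0.005 -0.005 -0.005 -0.005 -0.004]
p [0.26  0.271 0.279 0.284 0.285 0.283 0.279 0.274 0.269 0.264 0.258 0.253 0.248 0.243 0.239 0.235 0.231 0.227 0.224 0.221 0.219 0.217] end [-0.0004  0.0034  0.2051]
```

>>> carry_out --rows "0 10 0 0.2;0 11 0 0;0 8 0 0;0 4 0 0;0 0 0 0;0 -2 0 0;0 -4 0 0"

```text
t: 26.22
eef_pos: [0.4493, 0.2685, 0.1703]
tool_rot: [-0.0, -0.035, 0.999, -0.0]
contact_force: [0.1, -1.0, -9.2]
gripper_width: 0.252
grasp_force: 81.6
```

```bash
T0=22.9 python3 bf.py .2065 30 .06 "10 11 8 4 0 -2 -4" 3
```

```text
t 26.225 thm 0.0221 score 0.97 res 1.01 org [0.574  0.2773 0.0943] yaw 0.07
t 26.275 thm 0.0206 score 0.98 res 0.98 org [0.574  0.2763 0.0943] yaw 0.069
t 26.325 thm 0.0217 score 0.98 res 0.97 org [0.574  0.2765 0.0943] yaw 0.069
fit [-0.0253 -0.003  -0.0057  2.9303  0.7194  1.3396] cost 2.163241436330481 12 sd [0.0009 0.1087 0.0296 0.0231]  last res mrad [ 0.1111 -0.0521  0.2945 -0.0961  0.1641 -0.1084]
t 26.375 theta 0.0278 om 0.0133 p 0.2765
rows mm [-10.2 -12.5 -11.3  -9.   -6.7  -4.9  -3.6  -2.6  -2.   -1.6  -1.3  -1.   -0.8  -0.7  -0.5  -0.4  -0.3  -0.3  -0.2  -0.1  -0.1  -0. ]
theta [ 0.019  0.007 -0.003 -0.009 -0.012 -0.013 -0.013 -0.012 -0.01  -0.009 -0.008 -0.007 -0.006 -0.005 -0.004 -0.003 -0.003 -0.002 -0.002 -0.002 -0.001 -0.001]
p [0.268 0.256 0.244 0.235 0.228 0.223 0.219 0.216 0.214 0.212 0.211 0.21  0.209 0.208 0.208 0.207 0.207 0.207 0.207 0.206 0.206 0.206] end [0.0001 0.0002 0.2063]
```

>>> carry_out --rows "0 -10 0 0.2;0 -12 0 0;0 -11 0 0;0 -9 0 0;0 -7 0 0;0 -5 0 0;0 -4 0 0;0 -3 0 0;0 -2 0 0"

```text
t: 27.5
eef_pos: [0.4493, 0.206, 0.1703]
tool_rot: [0.0, -0.037, 0.999, 0.0]
contact_force: [-1.1, -0.3, -8.6]
gripper_width: 0.247
grasp_force: 81.5
```

```bash
T0=24.05 python3 bf.py .2065 30 .06 "-10 -12 -11 -9 -7 -5 -4 -3 -2" 3
```

```text
t 27.500 thm -0.0190 score 0.97 res 0.97 org [0.5739 0.2153 0.0943] yaw 0.074
t 27.550 thm -0.0187 score 0.98 res 0.94 org [0.5739 0.215  0.0943] yaw 0.074
t 27.600 thm -0.0175 score 0.98 res 0.96 org [0.5739 0.2151 0.0943] yaw 0.074
fit [-0.0315 -0.142  -0.0054  2.9202  0.7078  1.3446] cost 3.433724888775877 12 sd [0.0015 0.1235 0.0294 0.026 ]  last res mrad [-0.6801 -0.5103 -0.8711 -0.2342  0.227   0.2697]
t 27.65 theta -0.0108 om 0.0177 p 0.2151
rows mm [ 2.7  2.6  1.5  0.3 -0.5 -1.1 -1.4 -1.4 -1.4 -1.3 -1.2 -1.1 -0.9 -0.8 -0.7 -0.6 -0.6 -0.5 -0.4 -0.4 -0.3 -0.3]
theta [-0.006 -0.001  0.002  0.003  0.003  0.002  0.001  0.001 -0.    -0.001 -0.001 -0.001 -0.002 -0.002 -0.002 -0.002 -0.001 -0.001 -0.001 -0.001 -0.001 -0.001]
p [0.217 0.22  0.222 0.222 0.222 0.221 0.219 0.218 0.217 0.215 0.214 0.213 0.212 0.211 0.211 0.21  0.209 0.209 0.208 0.208 0.208 0.207] end [-0.      0.0005  0.2063]
```

```bash
T0=24.05 python3 bf.py .2065 18 .02 "" 0; T0=24.05 python3 bf.py .2065 14 .02 "" 0
```

```text
fit [-0.0315 -0.142  -0.0054  2.9202  0.7078  1.3446] cost 3.433724888775877 12 sd [0.0015 0.1235 0.0294 0.026 ]  last res mrad [-0.6801 -0.5103 -0.8711 -0.2342  0.227   0.2697]
t 27.65 theta -0.0108 om 0.0177 p 0.2151
rows mm [ 5.7  3.4  0.3 -1.7 -2.4 -2.4 -2.1 -1.8 -1.5 -1.3 -1.2 -1.1 -0.9 -0.7 -0.5 -0.2 -0.1 -0. ]
theta [-0.003  0.003  0.005  0.004  0.002  0.    -0.001 -0.002 -0.003 -0.003 -0.003 -0.003 -0.003 -0.003 -0.003 -0.003 -0.003 -0.002]
p [0.22  0.224 0.224 0.223 0.221 0.218 0.216 0.214 0.213 0.212 0.21  0.209 0.208 0.208 0.207 0.207 0.207 0.207] end [-0.0025  0.0014  0.2068]
fit [-0.0315 -0.142  -0.0054  2.9202  0.7078  1.3446] cost 3.433724888775877 12 sd [0.0015 0.1235 0.0294 0.026 ]  last res mrad [-0.6801 -0.5103 -0.8711 -0.2342  0.227   0.2697]
t 27.65 theta -0.0108 om 0.0177 p 0.2151
rows mm [ 5.9  3.5  0.1 -2.  -2.8 -2.9 -2.6 -2.4 -2.1 -1.6 -0.9 -0.3 -0.1  0. ]
theta [-0.002  0.004  0.005  0.004  0.002 -0.001 -0.003 -0.004 -0.006 -0.006 -0.007 -0.006 -0.006 -0.005]
p [0.22  0.224 0.225 0.223 0.22  0.218 0.215 0.212 0.21  0.209 0.208 0.207 0.207 0.207] end [-0.0055  0.0011  0.2072]
```

>>> carry_out --rows "0 6 0 0;0 3.5 0 0;0 0 0 0;0 -2 0 0;0 -3 0 0;0 -3 0 0;0 -3 0 0;0 -2 0 0;0 -2 0 0;0 -2 0 0"

```text
t: 28.9
eef_pos: [0.4493, 0.1985, 0.1703]
tool_rot: [0.0, -0.037, 0.999, 0.0]
contact_force: [0.0, 0.1, -8.7]
gripper_width: 0.247
grasp_force: 81.6
```

```bash
T0=25.2 python3 bf.py .2065 14 .02 "6 3.5 0 -2 -3 -3 -3 -2 -2 -2" 3; cp S.pkl S0.pkl
python3 - <<'E'
from h import *
c=read_camera("scene"); cv2.imwrite("pics/s3.png",cv2.resize(c["img"][120:250,230:400],None,fx=4.5,fy=4.5,interpolation=cv2.INTER_CUBIC))
E
```

```text
t 28.900 thm -0.0167 score 0.97 res 0.95 org [0.5739 0.2078 0.0943] yaw 0.074
t 28.950 thm -0.0180 score 0.97 res 0.96 org [0.5739 0.2073 0.0943] yaw 0.074
t 29.000 thm -0.0175 score 0.97 res 0.94 org [0.5739 0.2075 0.0943] yaw 0.074
fit [ 0.0613 -0.1498 -0.0048  2.8769  0.7134  1.354 ] cost 2.2824946442421448 12 sd [0.0007 0.1257 0.0295 0.0272]  last res mrad [-0.4766 -0.0499 -0.0405 -0.4631  0.3616  0.144 ]
t 29.05 theta -0.0125 om -0.0015 p 0.2075
rows mm [14.7 10.2  2.8 -2.1 -4.2 -4.6 -4.4 -4.  -3.6 -2.8 -1.3 -0.3 -0.   0.2]
theta [ 0.003  0.016  0.019  0.016  0.01   0.004 -0.    -0.004 -0.007 -0.01  -0.01  -0.01  -0.01  -0.01 ]
p [0.22  0.231 0.235 0.233 0.23  0.225 0.22  0.216 0.213 0.21  0.208 0.208 0.208 0.208] end [-0.0097 -0.0005  0.2079]
```

View pics/s3.png

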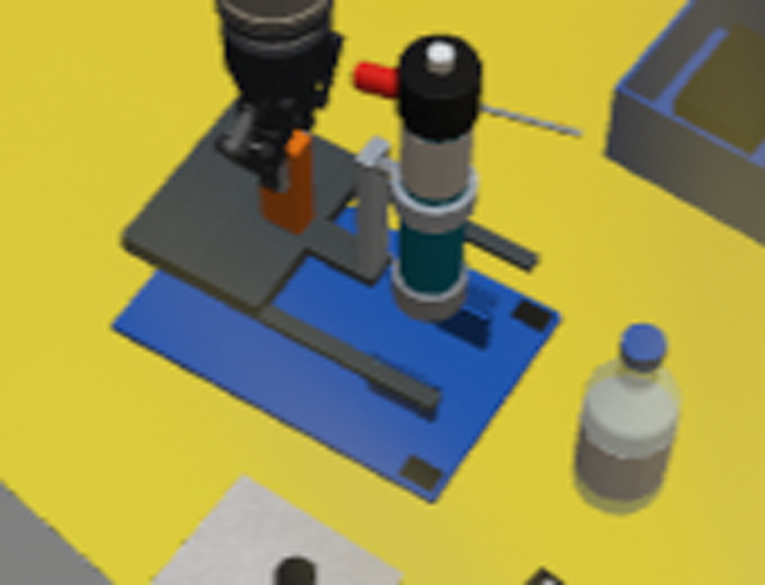

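The scene crop shows the bottle upright at about (435,180). The stand is lined up over the blue dock, and the foot is above the gap between the rails. Lowering to 6 mm above the floor.

>>> carry_out --rows "0 0 -28 0;0 0 -35 0;0 0 -15 0;0 0 0 0"

```text
t: 29.6
eef_pos: [0.4489, 0.1983, 0.0917]
tool_rot: [-0.001, -0.037, 0.999, -0.001]
contact_force: [-0.3, -0.4, -8.9]
gripper_width: 0.244
grasp_force: 81.4
```

Run:
```python
from track import *
for k in range(3):
    m=measure(); print(round(m["t"],3),round(m["th"],4),np.round(m["org"],4),m["yaw"],round(m["score"],2))
print(get_obs()["contact_force"])
c=read_camera("scene"); cv2.imwrite("pics/s4.png",cv2.resize(c["img"][120:250,230:400],None,fx=4.5,fy=4.5,interpolation=cv2.INTER_CUBIC))
```

```text
29.6 -0.022 [0.5735 0.2076 0.0157] 0.0740622373346016 0.96
29.65 -0.022 [0.5744 0.208  0.0167] 0.07396479463045313 0.96
29.7 -0.0233 [0.5749 0.2082 0.0172] 0.07397137144081434 0.97
[-0.14085304  0.02317426 -8.49878842]
```

View pics/s4.png

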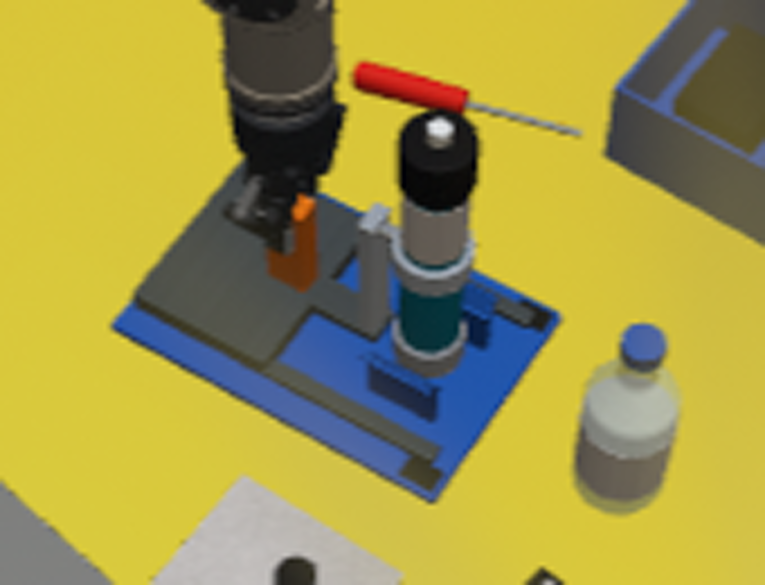

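The foot is between the rails: foot at (430,355), rails at (400,385) and (475,315). Setting down.

>>> carry_out --rows "0 0 -2 0;0 0 -2 0;0 0 -2 0;0 0 -1 0;0 0 0 0;0 0 0 0"

```text
t: 30.55
eef_pos: [0.4493, 0.1986, 0.0867]
tool_rot: [-0.0, -0.037, 0.999, 0.001]
contact_force: [-7.5, -2.8, 12.5]
gripper_width: 0.246
grasp_force: 84.6
```

Run:
```python
from track import *
m=measure(); print(round(m["t"],3),round(m["th"],4),np.round(m["org"],4),m["yaw"],round(m["score"],2))
print(get_obs()["contact_force"],get_obs()["eef_pos"])
```

```text
30.55 -0.0634 [0.5739 0.2079 0.0107] 0.07397420967525825 0.98
[-6.86319535 -2.56307935 12.54708407] [0.4492937  0.19860743 0.08672109]
```

>>> carry_out --rows "0 0 0 0;0 0 0 0;0 0 0 0;0 0 0 0;0 0 0 0;0 0 0 0;0 0 0 0;0 0 0 0" --claw 85

```text
t: 31.6
eef_pos: [0.4493, 0.1986, 0.0853]
tool_rot: [-0.0, -0.037, 0.999, -0.0]
contact_force: [0.7, -0.8, 0.6]
gripper_width: 0.999
grasp_force: 0.0
```

>>> carry_out --rows "0 0 15 0;0 0 25 0;0 0 30 0;0 0 35 0;0 0 35 0;0 0 35 0;0 0 20 0;0 0 0 0;0 0 0 0;0 0 0 0"

```text
t: 32.85
eef_pos: [0.4487, 0.1982, 0.2794]
tool_rot: [-0.001, -0.037, 0.999, -0.001]
contact_force: [-0.8, -0.1, -0.2]
gripper_width: 0.994
grasp_force: 0.0
```

Run:
```python
from track import *
import track
o=get_obs(); print(o["t"],o["eef_pos"],o["contact_force"],o["gripper_width"])
# measure lean with stand assumed at the release pose
base=np.array([.5739,.2079,.0107]); yaw=.074; ex=np.array([np.cos(yaw),np.sin(yaw),0]); ey=np.array([-ex[1],ex[0],0])
track.pose=lambda:(get_obs(),yaw,ex,ey,base)
for k in range(3):
    m=track.measure(); print(m["t"],m["th"],m["res"],m["score"])
c=read_camera("wrist"); cv2.imwrite("pics/w5.png",c["img"])
r=outline_of("wrist","blue_dock"); s=outline_of("wrist","stand")
if r and s:
    g=cv2.morphologyEx((r[0]["pixels"]|s[0]["pixels"]).astype(np.uint8),cv2.MORPH_CLOSE,np.ones((9,9))); print("dock",fit(c,g,[.574,.207,.074],(-.235,.065,-.1,.1),.01))
im=c["img"].astype(int); V=im[...,2]; oo=((V>im[...,0]+60)&(V>1.5*im[...,1])&(V>190)); oo[:,:250]=0;oo[:,400:]=0;oo[240:]=0
print(oo.sum(),"handle",fit(c,oo,[.4493,.1987,.074],(-.018,.018,-.011,.011),.132))
```

```text
32.85 [0.4486864  0.19820013 0.27940678] [-0.75929387 -0.14199718 -0.20846504] 0.9938468921238641
32.85 -0.06492424808527143 0.7645599785835935 0.9771667718887329
32.9 -0.064940350812916 0.7647451670929966 0.9773954749107361
32.95 -0.0649198096970952 0.762742313934294 0.9774224162101746
dock (array([0.57445072, 0.20667496, 0.0702116 ]), np.float64(5546.228515625))
892 handle (array([0.44814451, 0.19759525, 0.09229069]), np.float64(132.693359375))
```

View pics/w5.png

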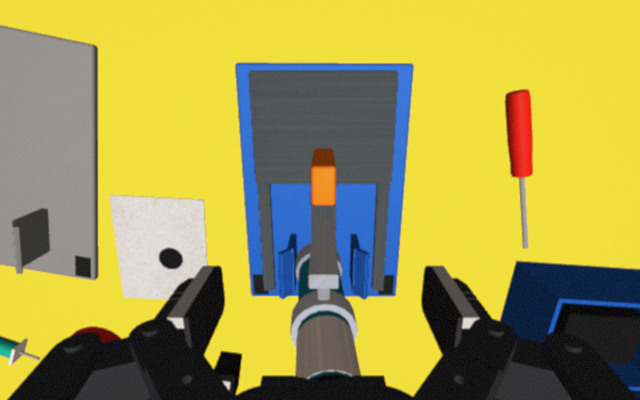

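The wrist view shows the slab square and central on the blue plate: plate spans columns 237–413, slab 249–396. The foot is between the rails at (320,265), the bottle is still at a lean of about 0.06 rad, and the gripper is clear. Handing in.

```bash
python3 -c "
from station import *
print(hand_in())"
```

```text
the job is handed in; nothing more can be done
None
```

The stand sits square in the blue dock and is released. The bottle is at rest between the rails with a lean of about 0.06 rad. It was held over the drip mat for about 5 s by my estimate, and the job was handed in about 33 s into the run with no verdict returned.

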